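Gauge a sample bar against the flip stop of the cut-off jig

ROBOT

A 7-joint arm with a two-finger parallel gripper is mounted at the origin on a cart in front of the work surface, level with it; the furniture and walls round the work are solid. World frame = base frame: x ahead of the robot, y to its left, z up, the work surface at z = 0. Lengths are in m, angles in rad, forces in N, time in s.
With the tool pointing down it reaches from about 0.4 to 0.875 m from the base axis. Payload 6.5 kg.
Tool frame: the origin (TCP) lies on the centre line of the jaws, within the pads' length; the fingertips stand 14 mm ahead of it and the grasp point (between the pads) lies 5 mm behind it (bot.tcp_to_tips is the distance from the TCP to the fingertips, in m); z points along the fingers, y is the line along which they close (so a half turn about z gives the same grasp; the last joint's range is limited). The gripper opens to 88 mm and grips with 3 to 60 N. Pads are 18 mm wide; open, the fingers measure 123 mm over their backs; the gripper's body (75 mm by 187 mm) begins 45 mm behind the grasp point.
Start: joints at [-1.337, 0.536, -0.004, 1.538, 0.003, 1.067, -0.071], TCP at [0.192, 0.621, 0.22] pointing down, gripper open.
Joint ranges: [-2.7, 2.7], [-0.37, 2.16], [-1.27, 1.26], [0.24, 2.4], [-1.31, 4.45], [0.19, 1.91], [-2.76, 2.76]. Speed limits (rad/s): [2.39, 2.39, 3.14, 3.14, 3.14, 3.14, 3.14].

INTERFACE

Orientations are given as a 3x3 rotation matrix whose columns are the frame's x, y, z axes.
In Python, from station import readout, vision, order, spotter, bot gives the robot as it stands. The module is installed in compiled form; this text tells all that it offers.
- The arm moves only by the tool jog_arm, never from a script. Its argument "deltas" is a list of rows, each a list of 7 numbers: the shift along the tool's x, y, z in m, then the turn, a rotation vector about the tool's x, y, z in rad, then the closure in counts, from 0 (fully open) to 255 (shut). In form: [[x, y, z, ax, ay, az, jaw], ...]. A call has 1 to 10 rows; each row shifts and turns the commanded pose from where the row before left it, along the tool's axes as they then stand; what a row does not reach is not made up. A row lasts 1/12 s, in which the tool goes at most 41.7 mm and 7.16 degrees, less where a joint would pass 70% of its speed; a pose out of reach is approached as far as the arm can. A call with a gripper value outside its range is refused whole. The fingers move at their own pace and stop on an object; "force" is the grip in N (left out, the last holds). Time passes only in rows, so rows that do not move let the fingers close. It gives the time, the measured TCP pose, the force, the opening and the grip force at its end, in the units of the state.
- readout.state(): the state, without advancing time (a new reading comes with each control period).
- vision.get_image(name): name is "side" or "top" or "wrist"; returns a dict with "pixels" (384x512x3 uint8, blue, green, red), "depth" (384x512 float32, m along the optical axis (not along the pixel's ray), 0 where there is no reading), "camera_matrix" (3x3 intrinsics, pixels), "R" (3x3) and "t" (3): a world point X has camera coordinates R X + t. Camera axes: x right, y down, z forward; pixel columns grow to the right and rows downward; lengths in m; the calibration is good to about 2 mm. The wrist camera is an equidistant fisheye: a pixel r from the principal point sees the ray r / f radians off the axis. A picture is of the moment at which its call begins.
- order.sign_off(): hands the job in; it is judged then, once.
Trained networks look in a picture, given as the dict that the camera call returned (one of the last four; its "shot" number tells which), for a name from the list of things; names that differ only in an ending like _2 or _b are one class to them, and where a whole thing is asked for, a point or a joint stands for the part that bears it (a point fixed in the world has none). Each returns a list of dicts, best first, with "p" (0 to 1); they miss things now and then, are a little off and sometimes report something else, mostly with a low value. They report only what shows in the picture. A call takes as long as a camera call. They do not tell look-alikes from the thing itself.
- spotter.cut_out(query, picture): "pixels" (384x512 bool, what is visible of it) and "box" ([left, top, right, bottom] in pixels, round what is visible of it).
- spotter.pinpoint(query, picture): "point" ([column, row] in pixels: a listed point, or the origin of a listed thing).
The state is a dict: "time_s": time; "qpos": joint angles; "joint_velocities": joint speeds; "joint_torque": joint torques, N m; "tcp_pos": TCP position; "ee_rot": TCP orientation; "wrist_force": force on the tool from outside, world axes, zero at the start; "moment": the same for the moment, N m; "width": finger opening in m; "grip_force": force on a finger pad.
Only numpy, scipy, OpenCV 4.12 (cv2) and the standard library are available. Lean on these libraries where they do the work, as an engineer would, in place of code of your own. Each camera call takes 0.05 s, during which the arm holds its last target. There are 200 camera calls.

TASK

Flip the hinged stop down until it lies fully home on the fence, slide the metal bar along the fence until its end is pressed against the stop screw with the bar flush on the fence, and then flip the stop all the way back up, leaving the bar flush and exactly where it was gauged. Press gently but surely, with some 8 to 12 N held for about half a second, never ram the stop, and leave the other things on the bench alone.

Things in the scene. Friction and masses are not known exactly. Their poses are not given: they have to be found in the camera images.
- jig: Fixed grey cut-off jig: base plate 150 x 350 x 10 mm with a straight aluminium fence along its far long side. Origin: on the bench, 90 mm from the plate's near long edge, mid-length. x points across the plate toward the fence, y along the fence, z up. The plate's top is at z = 10 mm. The fence's guiding face, which looks toward -x, is at x = 20 mm; the fence is 30 mm thick and its top is at z = 24 mm.
- stop: Dark steel saddle, fixed on the fence, which carries the flip stop; 36 mm long along the fence. Its axes are parallel to the jig's; its origin is on the bench at jig x = 0 and at the middle of the saddle's length (50 to 100 mm along jig +y). It cannot shift.
- stop_hinge (a point): Hinge axis of the flip stop, at (45, 0, 50) mm in the stop's axes; the axis runs along the stop's y.
- leaf (a joint): Angle of the flip stop (a steel leaf 20 mm wide along y, 10 mm thick), rad. 0: down across the fence, fully home on its end stop, pointing to -x. Grows as its free end rises; 1.57: straight up; 2.2: fully up, leaning back over the fence on its other end stop. The hinge is a little stiff (0.08 N m) and stays where it is left.
- leaf_knob (a point): Centre of the black cross-knob at the free end of the leaf, 100 mm from the hinge axis: a cylinder 16 mm in diameter, 24 mm long along the stop's y. It can be pinched over its two end faces from above at any angle of the stop and pivots between the fingers. With the stop down it is at (-55, 0, 50) mm in the stop's axes.
- leaf_foot (a point): Where the stop screw leaves the steel foot block (24 x 18 mm in x, y) under the leaf. With the stop down the foot stands before the fence, 2 mm over the plate, and this point is at (8, -9, 26) mm in the stop's axes, on the face toward the bar (-y). The solid 10 mm round screw head sticks out from here to -y by 3 to 15 mm, different each time and not reported: find it by touch.
- pin_tip (a point): Tip, on the bar's side, of the loose telltale pin (brass rod, 5 mm thick, 45 mm long) that runs through the foot along y, 10 mm under the screw's axis. It starts 18 to 24 mm out from the foot's face, farther than the screw. The bar's end pushes it in with about 1 N until the bar meets the solid screw; it stays where it is left, so it then records where the bar was gauged. Its y is the stop's y.
- bar_center (a point): Centre of the loose aluminium sample bar (see bar). Lying flat on the plate it is at jig z = 22 mm; flush on the fence it is at jig x = 8 mm. It starts lying on the plate before the fence, 10 to 20 mm off it, up to 5 degrees askew, on the -y side of the stop, its end some 50 to 75 mm short of the foot.
- bar_end (a point): Centre of the bar's end face that looks toward the stop (+y), 60 mm from bar_center along the bar's y.
- vial: Small standing glass vial with a black cap, 23 mm in diameter, 62 mm tall, behind the jig. Origin under its centre. Not to be moved.
- timer: White bench timer, 62 x 68 x 22 mm, behind the jig to the right. Origin under its centre. Not to be moved.
- hex_key: Black hex key, 32 x 92 x 6 mm, lying on the bench to the right of the jig. Origin under its centre. Not to be moved.
- bar: The loose aluminium sample bar, 24 x 120 x 24 mm (x, y, z), 0.13 to 0.27 kg, its long side along its y. Origin at the centre of its underside. Lying on the plate, its top 10 mm stand above the fence.
Things that resemble listed ones, but are neither listed nor needed, are in the scene too. There is more than one size of the bar; the one meant has the size given above.

How it is judged:
By the outcome, as a careful person would: the job done as asked, in the order asked, and still so for the second after the job is handed in, with the robot touching nothing.
It also fails if it takes over 72 s, if anything falls off the work surface, if the arm or the gripper's body presses on something with over 40 N, if the wrist force passes 120 N, or if a joint passes its speed limit or range.

## Working session

There is one attempt and no reset: what is moved stays moved. The work goes in short steps, Python scripts to look and compute and a tool call to move; the robot and the scene stay as the last step left them, time stands still between calls to the robot, and variables do not carry over. Pictures are saved under pics/ and viewed, at most 10 in all, crops included, and the job is handed in when it is done.

Besides the shell and the picture viewer there is one more tool, called after "Call:" as name(argument=value, ...) on one line, values as JSON. jog_arm: Moves the arm, as the interface text tells. Its arguments: {"type":"object","properties":{"deltas":{"type":"array","items":{"type":"array","items":{"type":"number"}}},"force":{"type":"number"}},"required":["deltas"]}

```bash
mkdir -p pics
cat > h.py <<'E'
import numpy as np, cv2
from station import readout, vision, order, spotter, bot
def ray(im,uv,z):
    K=im["camera_matrix"];R=im["R"];t=im["t"]
    d=R.T@np.linalg.solve(K,[uv[0],uv[1],1.]); c=-R.T@t
    return c+d*(z-c[2])/d[2]
def cloud(im):
    K=im["camera_matrix"];d=im["depth"];v,u=np.mgrid[:d.shape[0],:d.shape[1]]
    p=np.stack([(u-K[0,2])/K[0,0]*d,(v-K[1,2])/K[1,1]*d,d],-1)
    w=(p-im["t"])@im["R"]; w[d==0]=np.nan
    return w
def proj(im,X):
    c=im["R"]@np.array(X)+im["t"]; p=im["camera_matrix"]@c; return p[:2]/p[2]
E
python3 - <<'E'
from h import *
a=vision.get_image("top");b=vision.get_image("side")
cv2.imwrite("pics/a.png",np.vstack([a["pixels"]]));cv2.imwrite("pics/b.png",b["pixels"])
for n,im in(("top",a),("side",b)):
    w=cloud(im)
    for q in["jig","stop","stop_hinge","leaf_knob","leaf_foot","pin_tip","bar_center","bar_end"]:
        for r in spotter.pinpoint(q,im)[:3]:
            u=np.round(r["point"]).astype(int); print(n,q,round(r["p"],2),u,np.round(w[min(u[1],383),min(u[0],511)],3))
s=readout.state();print(s["time_s"],s["tcp_pos"],s["ee_rot"],s["wrist_force"],s["width"])
E
```

```text
top jig 0.97 [208 202] [ 0.564 -0.043  0.009]
top jig 0.44 [187 204] [0.559 0.006 0.01 ]
top jig 0.21 [242 209] [ 0.549 -0.123  0.033]
top stop_hinge 0.57 [188 180] [ 0.607 -0.008  0.098]
top leaf_knob 0.68 [180 152] [0.66  0.003 0.142]
top leaf_foot 0.71 [183 181] [0.604 0.    0.111]
top pin_tip 0.42 [241 120] [ 0.757 -0.117  0.019]
top pin_tip 0.36 [197 187] [ 0.598 -0.019  0.027]
top pin_tip 0.31 [208 204] [ 0.559 -0.043  0.012]
top bar_center 0.85 [245 211] [ 0.544 -0.13   0.033]
top bar_center 0.6 [319 171] [ 0.639 -0.3    0.022]
top bar_center 0.58 [222 278] [ 0.39  -0.079  0.016]
top bar_end 0.78 [209 295] [ 0.348 -0.049  0.002]
top bar_end 0.74 [335 163] [ 0.659 -0.337  0.018]
top bar_end 0.71 [217 208] [ 0.551 -0.064  0.009]
side jig 0.7 [255 249] [ 0.555 -0.043  0.01 ]
side jig 0.3 [176 219] [ 0.754 -0.091  0.018]
side stop 0.57 [246 267] [0.563 0.009 0.009]
side stop_hinge 0.8 [225 252] [0.604 0.016 0.055]
side leaf_knob 0.6 [193 217] [0.665 0.01  0.138]
side leaf_foot 0.79 [226 232] [0.599 0.012 0.111]
side bar_center 0.9 [267 220] [ 0.542 -0.113  0.034]
side bar_center 0.76 [332 247] [ 0.391 -0.072  0.021]
side bar_center 0.64 [244 174] [ 0.639 -0.286  0.015]
side bar_end 0.93 [348 263] [ 0.353 -0.053 -0.001]
side bar_end 0.81 [258 238] [ 0.553 -0.067  0.021]
side bar_end 0.54 [242 162] [ 0.655 -0.333  0.016]
0.9 [0.19195022 0.62097598 0.22041367] [[-9.55411659e-01  2.95277092e-01  2.12037674e-05]
 [ 2.95277090e-01  9.55411659e-01 -4.69274172e-05]
 [-3.41149178e-05 -3.85740148e-05 -9.99999999e-01]] [-0.27052694 -0.49959641 -0.01568439] 0.0880055716967071
```

View pics/a.png

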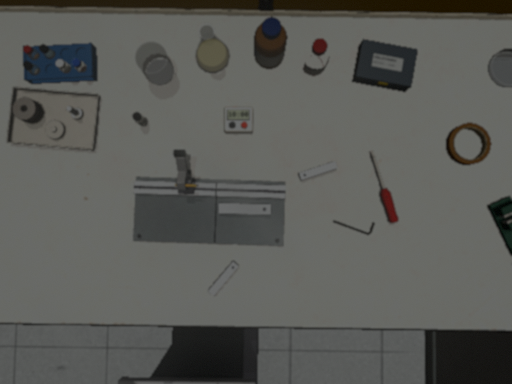

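View pics/b.png

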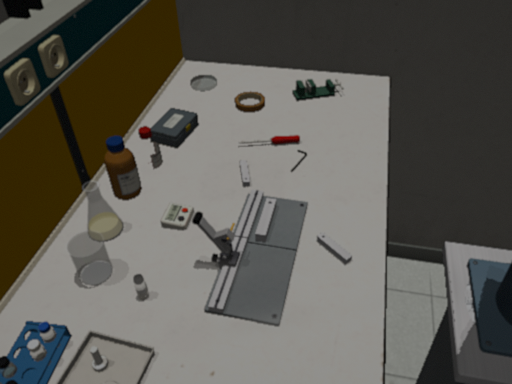

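The top view shows the jig (columns 134–285, rows 178–245), the stop up at about (183,175) and the right bar on the plate at (245,210). Other bars at (222,278) and (319,171) are decoys. Next I'll measure precisely.

Run:
```python
from h import *
ims=[vision.get_image("top"),vision.get_image("side")]
for im in ims:
    w=cloud(im);x,y,z=w[...,0],w[...,1],w[...,2]
    roi=(x>.44)&(x<.66)&(y>-.26)&(y<.17)
    for nm,m in(("plate+",roi&(z>.0065)&(z<.04)),("fence",roi&(z>.019)&(z<.028)&(x>.57)),("bartop",roi&(z>.030)&(z<.037)&(x<.585)&(y<-.04)),("knob/high",roi*0+((x>.6)&(x<.72)&(abs(y)<.06)&(z>.115)&(z<.16))>0)):
        p=w[m][:,:2].astype(np.float32)
        if len(p)<5: print(nm,len(p));continue
        r=cv2.minAreaRect(p*1000);print(nm,len(p),np.round(w[m].mean(0),4),np.round(np.percentile(w[m],[2,98],axis=0),3).tolist(),"rect",np.round(r[0],1),np.round(r[1],1),round(r[2],2))
    for q in["bar","leaf_knob","stop","leaf"]:
        for r in spotter.cut_out(q,im)[:2]:
            m=r["pixels"]; print(q,round(r["p"],2),r["box"],np.round(np.nanmedian(w[m],0),3))
    cv2.imwrite("pics/c%d.png"%(im is ims[1]),cv2.resize(im["pixels"][130:260,120:300],None,fx=4,fy=4,interpolation=2))
```

```text
plate+ 9309 [ 0.5437 -0.0481  0.0146] [[0.473, -0.214, 0.007], [0.616, 0.122, 0.035]] rect [554.8 -64.1] [386.3 170.9] 89.02
fence 1763 [ 0.5944 -0.0535  0.0241] [[0.579, -0.217, 0.021], [0.611, 0.122, 0.027]] rect [608.6 -65.3] [385.4  58.7] 88.94
bartop 513 [ 0.5507 -0.1288  0.0339] [[0.539, -0.186, 0.031], [0.562, -0.073, 0.037]] rect [ 550.9 -127.8] [118.6  24. ] 89.3
knob/high 155 [0.655  0.0043 0.1332] [[0.643, -0.007, 0.116], [0.667, 0.015, 0.143]] rect [654.2   4.6] [26.3 23.6] 1.61
bar 0.82 [219.4, 202.4, 266.8, 216.4] [ 0.551 -0.128  0.034]
bar 0.71 [206.9, 263.9, 240.2, 295.5] [ 0.39  -0.082  0.018]
leaf_knob 0.65 [173.9, 148.3, 197.9, 189.4] [0.627 0.003 0.106]
stop 0.55 [176.8, 149.2, 199.2, 193.6] [0.62  0.002 0.101]
stop 0.37 [132.3, 111.2, 148.3, 126.3] [0.751 0.112 0.041]
leaf 0.95 [175.4, 149.9, 194.1, 192.8] [0.627 0.004 0.104]
leaf 0.62 [174.2, 146.7, 200.8, 192.8] [0.618 0.002 0.102]
plate+ 8546 [ 0.5409 -0.0188  0.0145] [[0.471, -0.209, 0.007], [0.616, 0.129, 0.035]] rect [553.6 -63.1] [391.4 173.5] 89.15
fence 1585 [ 0.5925 -0.0232  0.0239] [[0.576, -0.213, 0.02], [0.62, 0.128, 0.027]] rect [606.3 -60.8] [384.2  59.9] 89.05
bartop 398 [ 0.5482 -0.1219  0.0338] [[0.537, -0.183, 0.031], [0.56, -0.066, 0.036]] rect [ 548.4 -125.2] [122.7  24.1] 89.4
knob/high 182 [0.652  0.0105 0.1311] [[0.64, -0.003, 0.116], [0.664, 0.02, 0.143]] rect [652.    8.1] [27.4 24.3] 7.02
bar 0.95 [318.4, 232.8, 352.2, 266.7] [ 0.387 -0.074  0.017]
bar 0.75 [252.6, 195.4, 278.3, 241.2] [ 0.547 -0.115  0.033]
leaf_knob 0.78 [192.1, 210.0, 234.4, 249.2] [0.623 0.014 0.101]
stop 0.8 [191.4, 213.3, 241.1, 267.1] [0.612 0.014 0.086]
leaf 0.7 [193.4, 213.2, 232.7, 251.3] [0.62  0.014 0.101]
```

View pics/c0.png

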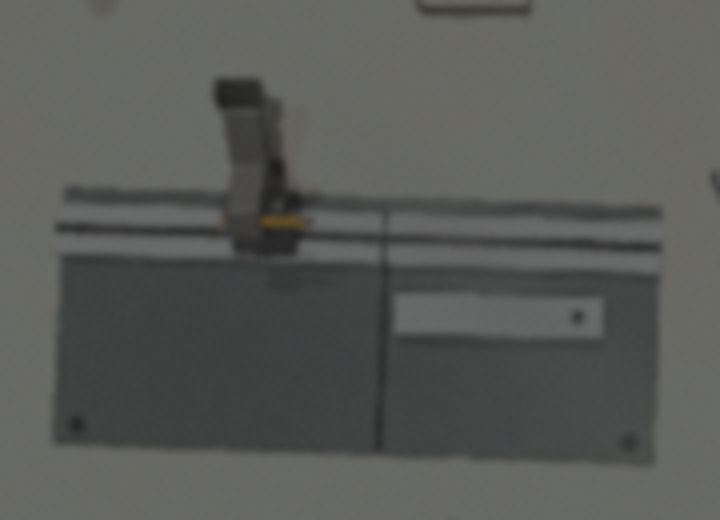

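The crop shows the stop leaf and knob at crop (240,92), the brass pin pointing to the −y side at (285,222), and the bar at (395–603, 293–340), nearly parallel to the fence. Next I'll fit the fence lines.

Run:
```python
from h import *
for n in("top","side"):
    im=vision.get_image(n);w=cloud(im).reshape(-1,3);w=w[~np.isnan(w[:,0])];x,y,z=w.T
    def edge(sel,pct,ys,bw=.008):
        o=[]
        for c in ys:
            m=sel&(abs(y-c)<bw/2)
            if m.sum()>3:o.append((c,np.percentile(x[m],pct)))
        o=np.array(o);
        for _ in range(4):
            k=np.polyfit(o[:,0],o[:,1],1);r=abs(o[:,1]-np.polyval(k,o[:,0]));o=o[r<max(.0015,2*np.median(r))]
        return np.degrees(np.arctan(k[0])),np.polyval(k,[-.2,0,.1]),len(o)
    fen=(z>.0195)&(z<.03)&(x>.565)&(x<.625);pl=(z>.007)&(z<.04)&(x>.44)&(x<.6)
    Y=np.r_[np.arange(-.2,-.03,.004),np.arange(.035,.12,.004)]
    for nm,s,p in(("fence near",fen,1),("fence far",fen,99),("plate near",pl,1)):print(n,nm,edge(s,p,Y))
    b=(z>.029)&(z<.037)&(x>.52)&(x<.572)&(y<-.04)
    for p in(2,98):print(n,"bar",edge(b,p,np.arange(-.18,-.075,.004)))
    print("bar y",np.percentile(y[b],[1,99]), "fence y",np.percentile(y[fen],[.3,99.7]))
```

```text
top fence near (np.float64(1.053951657650785), array([0.57766237, 0.58134177, 0.58318147]), 65)
top fence far (np.float64(1.0690448706099118), array([0.60574973, 0.60948183, 0.61134789]), 65)
top plate near (np.float64(0.9799633807452498), array([0.46863552, 0.47205657, 0.4737671 ]), 57)
top bar (np.float64(0.48188909721112755), array([0.53939844, 0.54108059, 0.54192166]), 27)
top bar (np.float64(0.6753183813822319), array([0.56073633, 0.56309375, 0.56427246]), 27)
bar y [-0.72527436 -0.07053082] fence y [-0.72666378  0.12693214]
side fence near (np.float64(0.933389352213392), array([0.57496527, 0.5782237 , 0.57985291]), 65)
side fence far (np.float64(1.0415555991412948), array([0.60371041, 0.60734652, 0.60916458]), 60)
side plate near (np.float64(0.9981334933538956), array([0.4662431 , 0.4697276 , 0.47146984]), 63)
side bar (np.float64(0.5506656599206645), array([0.53636367, 0.53828591, 0.53924704]), 27)
side bar (np.float64(0.4755181179471315), array([0.55883032, 0.56049023, 0.56132018]), 27)
bar y [-0.92259548 -0.06632127] fence y [-0.92381381  0.13000854]
```

Call:
jog_arm(deltas=[[0, 0, 0, 0, 0, -0.094, 0], [0, 0, 0, 0, 0, -0.094, 0], [0, 0, 0, 0, 0, -0.094, 0], [-0.024, -0.03, 0, 0, 0, 0, 0], [-0.024, -0.03, 0, 0, 0, 0, 0], [-0.024, -0.03, 0, 0, 0, 0, 0], [-0.024, -0.03, 0, 0, 0, 0, 0], [-0.024, -0.03, 0, 0, 0, 0, 0], [-0.024, -0.03, 0, 0, 0, 0, 0], [-0.024, -0.03, 0, 0, 0, 0, 0]])

```text
time_s: 2.33
tcp_pos: [0.3571, 0.4065, 0.2207]
ee_rot: [[-1.0, 0.018, 0.0], [0.018, 1.0, 0.0], [-0.0, 0.0, -1.0]]
wrist_force: [1.1, -0.1, -0.4]
width: 0.0878
grip_force: 0.0
```

Call:
jog_arm(deltas=[[-0.024, -0.03, 0, 0, 0, 0, 0], [-0.024, -0.03, 0, 0, 0, 0, 0], [-0.024, -0.03, 0, 0, 0, 0, 0], [-0.024, -0.03, 0, 0, 0, 0, 0], [-0.024, -0.03, 0, 0, 0, 0, 0], [-0.024, -0.03, 0, 0, 0, 0, 0], [-0.024, -0.03, 0, 0, 0, 0, 0], [-0.024, -0.03, 0, 0, 0, 0, 0], [-0.024, -0.03, 0, 0, 0, 0, 0], [-0.024, -0.03, 0, 0, 0, 0, 0]])

```text
time_s: 3.17
tcp_pos: [0.5918, 0.1022, 0.2207]
ee_rot: [[-1.0, 0.018, 0.0], [0.018, 1.0, 0.0], [-0.0, 0.0, -1.0]]
wrist_force: [0.8, 0.9, -0.5]
width: 0.088
grip_force: 0.0
```

Call:
jog_arm(deltas=[[-0.018, -0.024, 0, 0, 0, 0, 0], [-0.018, -0.024, 0, 0, 0, 0, 0], [-0.018, -0.024, 0, 0, 0, 0, 0], [-0.016, -0.02, 0, 0, 0, 0, 0], [0, 0, 0, 0, 0, 0, 0]])

```text
time_s: 3.58
tcp_pos: [0.6614, 0.0038, 0.2204]
ee_rot: [[-1.0, 0.025, 0.002], [0.025, 1.0, -0.004], [-0.002, -0.004, -1.0]]
wrist_force: [0.4, -0.3, 0.1]
width: 0.0881
grip_force: 0.0
```

Run:
```python
from h import *
im=vision.get_image("wrist");cv2.imwrite("pics/w1.png",im["pixels"])
K=im["camera_matrix"];R=im["R"];t=im["t"];d=im["depth"]
v,u=np.mgrid[:384,:512];a=(u-K[0,2])/K[0,0];b=(v-K[1,2])/K[1,1];r=np.hypot(a,b)+1e-9
c=np.stack([a/r*np.tan(r)*d,b/r*np.tan(r)*d,d],-1);w=(c-t)@R;w[d==0]=np.nan
np.save("w1.npy",w)
s=readout.state();print(s["tcp_pos"])
for q in["leaf_knob","leaf_foot","pin_tip","stop_hinge"]:
    for p in spotter.pinpoint(q,im)[:2]:
        k=np.round(p["point"]).astype(int);print(q,p["p"],k,w[k[1],k[0]])
for p in spotter.cut_out("leaf_knob",im)[:1]:
    m=p["pixels"];q=w[m];print(p["box"],np.nanpercentile(q,[2,50,98],axis=0))
x,y,z=w[...,0],w[...,1],w[...,2]
m=(z>.12)&(z<.15)&(abs(y)<.05)&(x>.62)&(x<.71);print(m.sum(),np.percentile(w[m],[1,50,99],axis=0))
m&=z>.134;print(m.sum(),np.percentile(w[m],[1,50,99],axis=0))
```

```text
[0.66011702 0.00706063 0.22020149]
leaf_knob 0.59 [263 190] [0.65801941 0.00835826 0.1399511 ]
leaf_knob 0.42 [339 228] [0.74321664 0.10945182 0.02595255]
leaf_foot 0.84 [249 125] [ 0.60454649 -0.00341331  0.09773415]
pin_tip 0.57 [225 119] [ 0.59930307 -0.03485836  0.02378149]
stop_hinge 0.61 [257 120] [0.59958918 0.0044811  0.11080809]
[224.5, 107.4, 278.3, 198.4] [[ 0.58943053 -0.01543755  0.08997131]
 [ 0.63009338  0.00637048  0.10792204]
 [ 0.66376964  0.01776782  0.14162173]]
734 [[ 0.64347631 -0.00437047  0.12017652]
 [ 0.65312173  0.00689633  0.138644  ]
 [ 0.66485111  0.01859698  0.14218253]]
482 [[ 0.65048955 -0.00438926  0.1343108 ]
 [ 0.65653752  0.00681872  0.14008235]
 [ 0.66489781  0.01863047  0.14223701]]
```

View pics/w1.png

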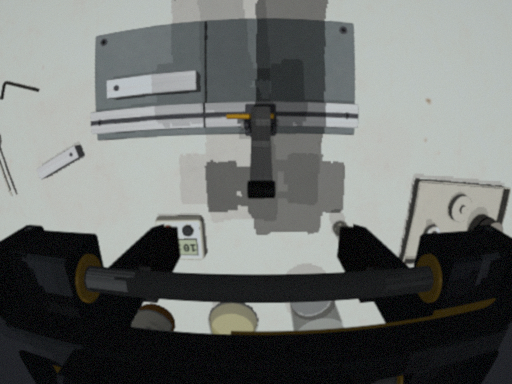

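The wrist view shows the knob at (262,189), centred between the open fingers, with the pin pointing left (−y) at (235,117). Now I descend over the knob.

Call:
jog_arm(deltas=[[0.002, 0, 0.03, 0, 0, 0, 0], [0, 0, 0.03, 0, 0, 0, 60], [0, 0, 0.02, 0, 0, 0, 110], [0, 0, 0.012, 0, 0, 0, 110], [0, 0, 0, 0, 0, 0, 110], [0, 0, 0, 0, 0, 0, 110]], force=10)

```text
time_s: 4.38
tcp_pos: [0.6572, 0.0113, 0.1288]
ee_rot: [[-1.0, 0.017, -0.0], [0.017, 1.0, 0.0], [0.0, 0.0, -1.0]]
wrist_force: [0.6, 1.2, 0.1]
width: 0.0568
grip_force: 0.0
```

Run:
```python
from h import *
s=readout.state();print(s["tcp_pos"],s["ee_rot"],s["width"],s["wrist_force"],s["qpos"])
w=np.load("w1.npy").reshape(-1,3);w=w[~np.isnan(w[:,0])];x,y,z=w.T
f=(z>.02)&(z<.029)&(x>.56)&(x<.63)
for Y in(-.15,-.1,-.06,.05,.08):
    m=f&(abs(y-Y)<.006);print(Y,m.sum(),np.percentile(x[m],[2,98]))
```

```text
[0.6572475  0.01126599 0.12880992] [[-9.99856493e-01  1.69409004e-02 -1.03042465e-05]
 [ 1.69408986e-02  9.99856481e-01  1.54344810e-04]
 [ 1.29175077e-05  1.54148098e-04 -9.99999988e-01]] 0.05677697746781054 [0.63595647 1.18902387 0.1177742 ] [-0.1795348   0.65180443  0.13853097  1.59354628 -0.10702866  0.90366918
  1.55108832]
-0.15 202 [0.57612481 0.60581029]
-0.1 218 [0.56180891 0.60570279]
-0.06 230 [0.57840815 0.60663705]
0.05 240 [0.58054757 0.60858908]
0.08 230 [0.58152278 0.60976147]
```

Call:
jog_arm(deltas=[[0, -0.004, 0, 0, 0, 0, 110], [0, 0, 0, 0, 0, 0, 150], [0, 0, 0, 0, 0, 0, 200], [0, 0, 0, 0, 0, 0, 255], [0, 0, 0, 0, 0, 0, 255], [0, 0, 0, 0, 0, 0, 255]], force=12)

```text
time_s: 4.88
tcp_pos: [0.6573, 0.0067, 0.1287]
ee_rot: [[-1.0, 0.018, 0.0], [0.018, 1.0, 0.0], [-0.0, 0.0, -1.0]]
wrist_force: [0.7, 0.4, 0.2]
width: 0.0185
grip_force: 0.0
```

Run:
```python
from h import *
im=vision.get_image("wrist");sd=vision.get_image("side")
c=cv2.resize(sd["pixels"][150:290,140:300],None,fx=3.0,fy=3.0)[:384]
cv2.imwrite("pics/w2.png",cv2.resize(np.hstack([im["pixels"][:,100:420],c]),(800,384)))
s=readout.state();print(s["width"],s["grip_force"],s["time_s"])
```

```text
0.011104532384152203 0.0 4.9833
```

View pics/w2.png

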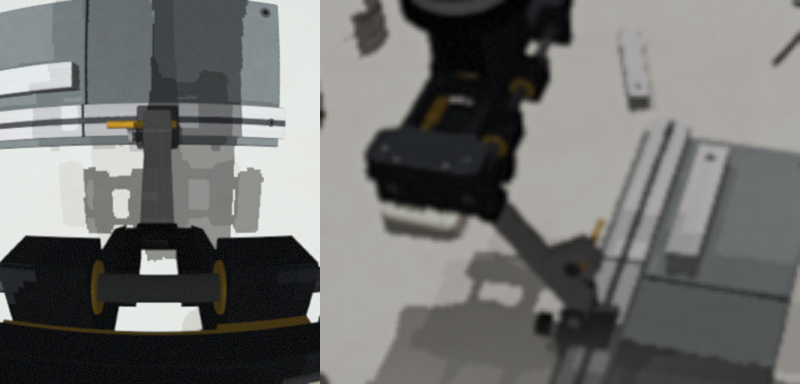

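Call:
jog_arm(deltas=[[0, 0, 0, 0, 0, 0, 90], [0, 0, 0, 0, 0, 0, 90], [0, 0, 0, 0, 0, 0, 90], [0, 0, 0, 0, 0, 0, 90]])

```text
time_s: 5.32
tcp_pos: [0.6571, 0.0066, 0.1284]
ee_rot: [[-1.0, 0.018, -0.0], [0.018, 1.0, -0.0], [0.0, -0.0, -1.0]]
wrist_force: [-0.6, 0.1, 0.4]
width: 0.0351
grip_force: 0.0
```

```bash
cat >> h.py <<'E'
def wcloud(im):
    K=im["camera_matrix"];d=im["depth"];v,u=np.mgrid[:384,:512];a=(u-K[0,2])/K[0,0];b=(v-K[1,2])/K[1,1];r=np.hypot(a,b)+1e-9
    w=(np.stack([a/r*np.tan(r)*d,b/r*np.tan(r)*d,d],-1)-im["t"])@im["R"];w[d==0]=np.nan
    return w
E
python3 - <<'E'
from h import *
im=vision.get_image("wrist");sd=vision.get_image("side")
c=cv2.resize(sd["pixels"][150:290,140:300],None,fx=3.0,fy=3.0)[:384]
cv2.imwrite("pics/w3.png",cv2.resize(np.hstack([im["pixels"][:,100:420],c]),(800,384)))
s=readout.state();print(s["width"],s["grip_force"],s["time_s"],s["tcp_pos"],bot.tcp_to_tips)
w=wcloud(im)
for r in range(100,260,8): print(r,[np.round(w[r,c],3).tolist() for c in(250,262,274)])
E
```

```text
0.04386101032950436 0.0 5.4167 [0.65713516 0.00663873 0.12842457] 0.014
100 [[0.576, 0.001, 0.01], [0.576, 0.012, 0.011], [0.577, 0.024, 0.011]]
108 [[0.584, 0.002, 0.034], [0.584, 0.012, 0.034], [0.584, 0.022, 0.034]]
116 [[0.59, 0.003, 0.099], [0.591, 0.011, 0.099], [0.591, 0.022, 0.034]]
124 [[0.595, 0.003, 0.107], [0.596, 0.011, 0.106], [0.596, 0.019, 0.102]]
132 [[0.6, 0.003, 0.111], [0.6, 0.011, 0.11], [0.601, 0.019, 0.099]]
140 [[0.605, 0.003, 0.108], [0.606, 0.011, 0.108], [0.606, 0.019, 0.1]]
148 [[0.611, 0.003, 0.104], [0.611, 0.011, 0.105], [0.619, 0.022, 0.034]]
156 [[0.616, 0.003, 0.101], [0.616, 0.011, 0.102], [0.631, 0.023, 0.0]]
164 [[0.622, 0.003, 0.097], [0.623, 0.011, 0.096], [0.64, 0.023, -0.001]]
172 [[0.628, 0.002, 0.096], [0.628, 0.01, 0.097], [0.648, 0.023, 0.001]]
180 [[0.632, 0.002, 0.102], [0.632, 0.01, 0.102], [0.656, 0.023, 0.0]]
188 [[0.636, 0.003, 0.108], [0.636, 0.01, 0.108], [0.664, 0.023, 0.0]]
196 [[0.64, 0.003, 0.114], [0.64, 0.01, 0.114], [0.673, 0.023, 0.0]]
204 [[0.643, 0.003, 0.119], [0.644, 0.01, 0.118], [0.681, 0.023, 0.001]]
212 [[0.647, 0.003, 0.124], [0.646, 0.01, 0.126], [0.69, 0.023, -0.0]]
220 [[0.65, 0.003, 0.128], [0.65, 0.01, 0.13], [0.699, 0.023, 0.001]]
228 [[0.652, 0.003, 0.137], [0.652, 0.01, 0.138], [0.652, 0.016, 0.138]]
236 [[0.656, 0.003, 0.14], [0.655, 0.01, 0.141], [0.655, 0.016, 0.141]]
244 [[0.66, 0.003, 0.142], [0.66, 0.009, 0.142], [0.66, 0.016, 0.142]]
252 [[0.736, -0.003, 0.001], [0.736, 0.01, 0.0], [0.736, 0.023, 0.001]]
```

View pics/w3.png

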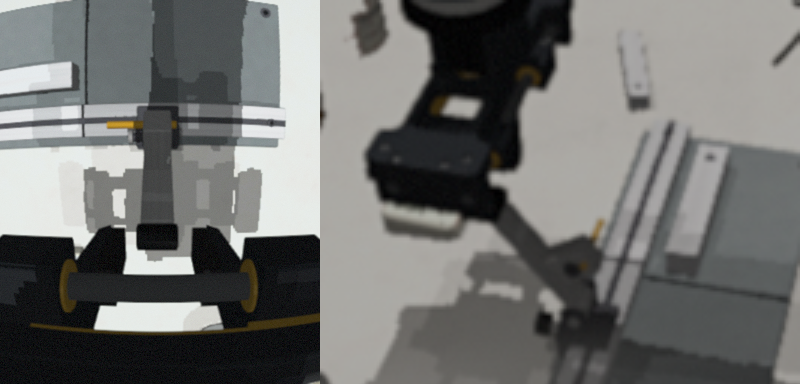

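Run:
```python
from h import *
im=vision.get_image("wrist")
s=readout.state();print(s["width"],s["tcp_pos"])
w=wcloud(im)
print("cam",-im["R"].T@im["t"]);print(im["R"][2])
for r in(232,240,250,260,280): print(r,[(c,np.round(w[r,c],3).tolist()) for c in(190,205,215,222,300,310,320)])
def fp(X):
    c=im["R"]@np.array(X)+im["t"];th=np.arctan2(np.hypot(c[0],c[1]),c[2]);k=th/np.hypot(c[0],c[1]);K=im["camera_matrix"];return K[0,0]*c[0]*k+K[0,2],K[1,1]*c[1]*k+K[1,2]
T=s["tcp_pos"]
for dz in(-.014,0,.005,.03):print(dz,fp(T+[0,0,dz]))
x,y,z=w[...,0],w[...,1],w[...,2]
for lo,hi in((-.05,-.008),(.02,.06)):
    m=(y>lo)&(y<hi)&(z>.1)&(z<.17)&(x>.62)&(x<.7);q=w[m];print(m.sum(),np.percentile(q,[1,25,50,75,99],axis=0).round(3).tolist())
```

```text
0.04724792428318612 [0.65710837 0.00662855 0.12840848]
cam [0.588558   0.00865272 0.29267413]
[ 0.26585501 -0.00480039 -0.96400107]
232 [(190, [0.646, -0.027, 0.157]), (205, [0.647, -0.02, 0.153]), (215, [0.647, -0.015, 0.153]), (222, [0.712, -0.032, 0.001]), (300, [0.649, 0.029, 0.151]), (310, [0.649, 0.034, 0.153]), (320, [0.647, 0.039, 0.157])]
240 [(190, [0.646, -0.025, 0.166]), (205, [0.647, -0.018, 0.164]), (215, [0.651, -0.014, 0.156]), (222, [0.721, -0.033, 0.001]), (300, [0.653, 0.029, 0.153]), (310, [0.648, 0.032, 0.164]), (320, [0.647, 0.037, 0.166])]
250 [(190, [0.646, -0.023, 0.176]), (205, [0.647, -0.016, 0.175]), (215, [0.654, -0.014, 0.16]), (222, [0.734, -0.034, -0.001]), (300, [0.658, 0.029, 0.154]), (310, [0.648, 0.031, 0.174]), (320, [0.648, 0.035, 0.174])]
260 [(190, [0.647, -0.021, 0.184]), (205, [0.65, -0.016, 0.179]), (215, [0.659, -0.014, 0.162]), (222, [0.746, -0.035, 0.0]), (300, [0.663, 0.029, 0.155]), (310, [0.652, 0.03, 0.177]), (320, [0.648, 0.033, 0.184])]
280 [(190, [0.631, -0.01, 0.226]), (205, [0.63, -0.006, 0.227]), (215, [0.63, -0.003, 0.226]), (222, [0.63, -0.002, 0.227]), (300, [0.631, 0.019, 0.226]), (310, [0.631, 0.022, 0.226]), (320, [0.631, 0.024, 0.227])]
-0.014 (np.float64(257.0197181362262), np.float64(222.06257710024545))
0 (np.float64(256.9243467693359), np.float64(230.45919065644108))
0.005 (np.float64(256.88696575213686), np.float64(233.76195947430952))
0.03 (np.float64(256.66767317756666), np.float64(253.27314297853516))
813 [[0.645, -0.028, 0.147], [0.646, -0.022, 0.154], [0.647, -0.018, 0.161], [0.652, -0.014, 0.166], [0.665, -0.014, 0.17]]
824 [[0.646, 0.029, 0.146], [0.647, 0.029, 0.154], [0.648, 0.032, 0.161], [0.653, 0.037, 0.166], [0.665, 0.043, 0.17]]
```

Run:
```python
from h import *
for n in("side","top"):
    im=vision.get_image(n);w=cloud(im);x,y,z=w[...,0],w[...,1],w[...,2]
    for lo,hi in((.024,.07),(-.06,-.012),(-.01,.022)):
        m=(y>lo)&(y<hi)&(x>.63)&(x<.70)&(z>.06)&(z<.3);q=w[m]
        if m.sum()>4: print(n,lo,hi,m.sum(),np.percentile(q,[0,2,10,50,98],axis=0).round(3).tolist())
    print(proj(im,readout.state()["tcp_pos"]))
```

```text
side 0.024 0.07 603 [[0.63, 0.024, 0.149], [0.631, 0.024, 0.153], [0.634, 0.025, 0.228], [0.654, 0.038, 0.251], [0.678, 0.067, 0.284]]
side -0.06 -0.012 256 [[0.63, -0.06, 0.147], [0.63, -0.059, 0.15], [0.632, -0.05, 0.164], [0.635, -0.024, 0.233], [0.657, -0.013, 0.262]]
side -0.01 0.022 575 [[0.63, -0.01, 0.083], [0.631, -0.006, 0.098], [0.632, 0.0, 0.108], [0.646, 0.016, 0.249], [0.671, 0.021, 0.281]]
[197.7725918  219.86258604]
top -0.06 -0.012 638 [[0.63, -0.06, 0.215], [0.631, -0.059, 0.225], [0.634, -0.054, 0.233], [0.659, -0.04, 0.253], [0.69, -0.025, 0.3]]
top -0.01 0.022 95 [[0.63, -0.005, 0.092], [0.631, -0.004, 0.095], [0.632, -0.004, 0.098], [0.638, 0.005, 0.108], [0.645, 0.015, 0.225]]
[179.24185689 154.47502994]
```

The wrist and side cameras both put the fingertips at z≈0.147. From the reported TCP they should be at 0.114, so the fingers are about 32 mm shorter than stated and closed above the knob. I'll go by the camera-measured tips and lower 30 mm, watching force.

Call:
jog_arm(deltas=[[-0.001, 0.0005, 0.01, 0, 0, 0, 90], [0, 0, 0.01, 0, 0, 0, 90], [0, 0, 0.01, 0, 0, 0, 90], [0, 0, 0, 0, 0, 0, 255], [0, 0, 0, 0, 0, 0, 255], [0, 0, 0, 0, 0, 0, 255], [0, 0, 0, 0, 0, 0, 255]])

```text
time_s: 6.15
tcp_pos: [0.6584, 0.0071, 0.0988]
ee_rot: [[-1.0, 0.018, 0.001], [0.018, 1.0, 0.0], [-0.001, 0.0, -1.0]]
wrist_force: [0.0, 0.8, 0.1]
width: 0.0324
grip_force: 0.0
```

Call:
jog_arm(deltas=[[0, 0, 0, 0, 0, 0, 255], [0, 0, 0, 0, 0, 0, 255], [0, 0, 0, 0, 0, 0, 255]])

```text
time_s: 6.4
tcp_pos: [0.6585, 0.0058, 0.0989]
ee_rot: [[-1.0, 0.019, 0.001], [0.019, 1.0, -0.001], [-0.001, -0.001, -1.0]]
wrist_force: [-0.1, -3.9, 0.6]
width: 0.0238
grip_force: 12.0
```

Run:
```python
from h import *
im=vision.get_image("wrist");s=readout.state();print(s["tcp_pos"],s["width"],s["grip_force"],s["wrist_force"])
w=wcloud(im);x,y,z=w[...,0],w[...,1],w[...,2]
for lo,hi in((-.05,-.008),(.022,.06),(-.004,.018)):
    m=(y>lo)&(y<hi)&(z>.09)&(z<.17)&(x>.64)&(x<.7);q=w[m];print(m.sum(),np.percentile(q,[1,25,50,75,99],axis=0).round(3).tolist())
```

```text
[0.65852853 0.00582624 0.09891942] 0.024039017577136206 12.001069081015885 [ 0.67107676 -3.6214195   1.93929357]
1321 [[0.646, -0.02, 0.119], [0.647, -0.016, 0.136], [0.648, -0.013, 0.149], [0.649, -0.011, 0.159], [0.667, -0.008, 0.168]]
1290 [[0.647, 0.022, 0.118], [0.648, 0.025, 0.136], [0.649, 0.027, 0.149], [0.65, 0.03, 0.159], [0.668, 0.034, 0.169]]
2747 [[0.64, -0.004, 0.114], [0.646, 0.002, 0.124], [0.651, 0.007, 0.134], [0.655, 0.012, 0.14], [0.664, 0.018, 0.142]]
```

Call:
jog_arm(deltas=[[0.0135, -0.001, -0.0074, 0, 0, 0, 255], [0.014, 0, -0.0052, 0, 0, 0, 255], [0.0147, 0, -0.0031, 0, 0, 0, 255], [0.015, 0, -0.0008, 0, 0, 0, 255], [0.0149, 0, 0.0015, 0, 0, 0, 255], [0, 0, 0, 0, 0, 0, 255]])

```text
time_s: 6.95
tcp_pos: [0.5838, 0.0072, 0.1137]
ee_rot: [[-1.0, 0.018, -0.002], [0.018, 1.0, -0.0], [0.002, -0.0, -1.0]]
wrist_force: [-2.9, -3.2, 2.7]
width: 0.0239
grip_force: 12.0
```

Call:
jog_arm(deltas=[[0.0145, -0.001, 0.0036, 0, 0, 0, 255], [0.0139, 0, 0.0058, 0, 0, 0, 255], [0.0128, 0, 0.0078, 0, 0, 0, 255], [0.0115, 0, 0.0096, 0, 0, 0, 255], [0.0099, 0, 0.0112, 0, 0, 0, 255], [0.0082, 0, 0.0126, 0, 0, 0, 255], [0.0061, 0, 0.0136, 0, 0, 0, 255], [0, 0, 0, 0, 0, 0, 255]])

```text
time_s: 7.62
tcp_pos: [0.5098, 0.0084, 0.0479]
ee_rot: [[-1.0, 0.017, 0.001], [0.017, 1.0, 0.0], [-0.001, 0.0, -1.0]]
wrist_force: [3.4, -0.7, -2.3]
width: 0.0238
grip_force: 12.0
```

Call:
jog_arm(deltas=[[0.0028, 0, 0.008, 0, 0, 0, 255], [0.0015, 0, 0.007, 0, 0, 0, 255], [0.001, 0, 0.007, 0, 0, 0, 255], [0.0005, 0, 0.005, 0, 0, 0, 255], [0, 0, 0.002, 0, 0, 0, 255], [0, 0, 0, 0, 0, 0, 255]])

```text
time_s: 8.12
tcp_pos: [0.5045, 0.0085, 0.02]
ee_rot: [[-1.0, 0.017, 0.002], [0.017, 1.0, 0.001], [-0.002, 0.001, -1.0]]
wrist_force: [5.1, 1.6, -0.6]
width: 0.0237
grip_force: 12.0
```

Call:
jog_arm(deltas=[[-0.001, 0, 0.002, 0, 0, 0, 255], [0, 0, 0.0015, 0, 0, 0, 255], [0, 0, 0.001, 0, 0, 0, 255], [0, 0, 0, 0, 0, 0, 255]])

```text
time_s: 8.45
tcp_pos: [0.5044, 0.0084, 0.0156]
ee_rot: [[-1.0, 0.017, 0.0], [0.017, 1.0, 0.0], [-0.0, 0.0, -1.0]]
wrist_force: [3.5, 3.7, -1.2]
width: 0.0237
grip_force: 12.0
```

Call:
jog_arm(deltas=[[-0.0005, 0.0005, 0.001, 0, 0, 0, 255], [0, 0, 0.001, 0, 0, 0, 255], [0, 0, 0, 0, 0, 0, 255]])

```text
time_s: 8.7
tcp_pos: [0.5045, 0.0084, 0.0145]
ee_rot: [[-1.0, 0.018, -0.001], [0.018, 1.0, 0.0], [0.001, 0.0, -1.0]]
wrist_force: [-1.5, 2.4, 13.3]
width: 0.0236
grip_force: 12.0
```

Call:
jog_arm(deltas=[[0, 0, 0, 0, 0, 0, 255], [0, 0, 0, 0, 0, 0, 255], [0, 0, -0.0005, 0, 0, 0, 120], [0, 0, 0, 0, 0, 0, 120], [0, 0, 0, 0, 0, 0, 120], [0, 0, -0.01, 0, 0, 0, 120], [0, 0, -0.035, 0, 0, 0, 60], [0, 0, -0.04, 0, 0, 0, 0], [0, 0, -0.015, 0, 0, 0, 0]])

```text
time_s: 9.45
tcp_pos: [0.5065, 0.0079, 0.1185]
ee_rot: [[-1.0, 0.019, 0.004], [0.019, 1.0, 0.0], [-0.004, 0.0, -1.0]]
wrist_force: [0.5, 0.4, -1.1]
width: 0.0643
grip_force: 0.0
```

Call:
jog_arm(deltas=[[-0.007, -0.022, 0, 0, 0, 0, 0], [-0.007, -0.022, 0, 0, 0, 0.12, 0], [-0.007, -0.022, 0, 0, 0, 0, 0], [-0.007, -0.022, 0, 0, 0, 0, 0], [-0.007, -0.022, 0, 0, 0, 0, 0], [-0.007, -0.022, 0, 0, 0, 0, 0], [0, 0, 0, 0, 0, 0, 0]])

```text
time_s: 10.03
tcp_pos: [0.5335, -0.1329, 0.115]
ee_rot: [[-0.99, 0.144, 0.001], [0.144, 0.99, -0.003], [-0.001, -0.003, -1.0]]
wrist_force: [-0.4, -1.0, -0.1]
width: 0.088
grip_force: 0.0
```

Call:
jog_arm(deltas=[[0, 0, 0, 0, 0, 0.121, 0], [0, 0, 0, 0, 0, 0.121, 0], [0, 0, 0, 0, 0, 0.121, 0], [0, 0, 0, 0, 0, 0.121, 0], [0, 0, 0, 0, 0, 0.121, 0], [0, 0, 0, 0, 0, 0.121, 0], [0, 0, 0, 0, 0, 0.121, 0], [0, 0, 0, 0, 0, 0.121, 0], [0, 0, 0, 0, 0, 0.121, 0], [0, 0, 0, 0, 0, 0.121, 0]])

```text
time_s: 10.87
tcp_pos: [0.5332, -0.1263, 0.1145]
ee_rot: [[-0.216, 0.976, -0.001], [0.976, 0.216, 0.001], [0.001, -0.0, -1.0]]
wrist_force: [-0.2, -0.2, 0.2]
width: 0.0882
grip_force: 0.0
```

Call:
jog_arm(deltas=[[0, 0, 0, 0, 0, 0.121, 0], [0, 0, 0, 0, 0, 0.12, 0], [0, 0, 0, 0, 0, 0, 0], [0, 0, 0, 0, 0, 0, 0]])

```text
time_s: 11.2
tcp_pos: [0.5334, -0.1264, 0.1144]
ee_rot: [[0.014, 1.0, -0.001], [1.0, -0.014, 0.0], [0.0, -0.001, -1.0]]
wrist_force: [0.1, -0.2, -0.2]
width: 0.0884
grip_force: 0.0
```

Run:
```python
from h import *
s=readout.state();print(s["tcp_pos"],s["ee_rot"][:,1],s["qpos"],s["wrist_force"],s["moment"],s["time_s"])
im=vision.get_image("wrist");sd=vision.get_image("side")
c=cv2.resize(sd["pixels"][150:290,180:340],None,fx=2.7,fy=2.7)[:384]
cv2.imwrite("pics/w4.png",cv2.resize(np.hstack([im["pixels"][:378],c[:378]]),(800,324)))
w=wcloud(im);x,y,z=w[...,0],w[...,1],w[...,2]
m=(z>.029)&(z<.038)&(x>.52)&(x<.575)&(y<-.04)&(y>-.21);q=w[m]
print("bar",m.sum(),cv2.minAreaRect((q[:,:2]*1000).astype(np.float32)),np.percentile(q,[1,50,99],axis=0).round(4).tolist())
f=(z>.02)&(z<.029)&(x>.57)&(x<.63)
for Y in(-.2,-.15,-.1,-.06,-.03,.05):
    k=f&(abs(y-Y)<.006);print(Y,k.sum(),np.percentile(x[k],[2,98]) if k.sum() else 0)
k=(z>.1)&(z<.17);print("tips",np.percentile(w[k],[0.5,50,99],axis=0).round(3).tolist())
w=cloud(sd);x,y,z=w[...,0],w[...,1],w[...,2]
m=(z>.04)&(z<.075)&(x>.47)&(x<.6)&(abs(y)<.04)
for X in(.5,.52,.54,.56,.58):
    k=m&(abs(x-X)<.006);print(X,k.sum(),np.percentile(w[k],[5,50,95],axis=0).round(3).tolist() if k.sum() else 0)
```

```text
[ 0.53336395 -0.12638917  0.11435292] [ 9.99902158e-01 -1.39748516e-02 -6.15237469e-04] [-0.26651353  0.56622471  0.55374535  1.91682433 -0.41542431  0.77411373
  0.50614138] [ 0.11459119 -0.20214867 -0.18016177] [-0.05089548  0.07174022  0.01020956] 11.2
bar 3617 ((549.7330932617188, -126.97013854980469), (119.08563232421875, 23.768583297729492), 89.46710205078125) [[0.5377, -0.1845, 0.0323], [0.5492, -0.1213, 0.0339], [0.5612, -0.0683, 0.0355]]
-0.2 320 [0.57582219 0.60448315]
-0.15 398 [0.57597509 0.60529293]
-0.1 439 [0.57716205 0.60604566]
-0.06 472 [0.57783444 0.60679893]
-0.03 465 [0.57845043 0.60739371]
0.05 93 [0.58015872 0.6084909 ]
tips [[0.474, -0.134, 0.132], [0.576, -0.117, 0.153], [0.592, -0.114, 0.17]]
0.5 72 [[0.496, -0.0, 0.047], [0.501, 0.014, 0.056], [0.505, 0.023, 0.058]]
0.52 60 [[0.515, 0.002, 0.048], [0.52, 0.013, 0.054], [0.525, 0.02, 0.057]]
0.54 61 [[0.534, 0.001, 0.048], [0.54, 0.013, 0.054], [0.545, 0.02, 0.057]]
0.56 68 [[0.555, 0.0, 0.042], [0.56, 0.014, 0.054], [0.566, 0.02, 0.057]]
0.58 60 [[0.575, 0.001, 0.044], [0.58, 0.012, 0.055], [0.586, 0.02, 0.057]]
```

View pics/w4.png

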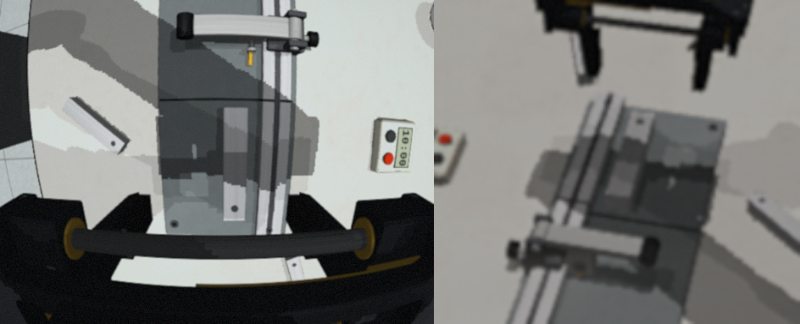

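The leaf lies level, with its top at z≈0.055 along its length, so it is home. The bar is centred below at (0.5497, −0.127). Now I descend on the bar with the tips above the fence top.

Call:
jog_arm(deltas=[[0, 0.0166, 0.02, 0, 0, 0.004, 60], [0, 0, 0.03, 0, 0, 0, 90], [0, 0, 0.03, 0, 0, 0, 110], [0, 0, 0.015, 0, 0, 0, 110], [0, 0, 0, 0, 0, 0, 110], [0, 0, 0, 0, 0, 0, 110]])

```text
time_s: 11.8
tcp_pos: [0.5498, -0.1273, 0.019]
ee_rot: [[0.021, 1.0, -0.001], [1.0, -0.021, 0.0], [0.0, -0.001, -1.0]]
wrist_force: [1.5, -0.0, -0.2]
width: 0.0509
grip_force: 0.0
```

Run:
```python
from h import *
s=readout.state();print(s["tcp_pos"],s["ee_rot"][:,1],s["wrist_force"],s["width"])
im=vision.get_image("wrist");sd=vision.get_image("side")
w=wcloud(im);x,y,z=w[...,0],w[...,1],w[...,2]
m=(y<-.1)&(y>-.16)&(z<.1)
for lo,hi in((.5,.53),(.568,.62)):
    k=m&(x>lo)&(x<hi)&(z>.03);print(k.sum(),np.percentile(w[k],[0,1,5,50,99],axis=0).round(4).tolist())
k=(z>.03)&(z<.038)&(x>.53)&(x<.566)&(y<-.06)&(y>-.11);print("bar",np.percentile(w[k],[1,50,99],axis=0).round(4).tolist())
k=(z>.02)&(z<.029)&(x>.568)&(x<.612)&(y<-.06)&(y>-.11);print("fence",np.percentile(w[k],[1,50,99],axis=0).round(4).tolist())
```

```text
[ 0.54977546 -0.12733476  0.01902155] [ 0.99977712 -0.0210701  -0.00133068] [ 1.51303871 -0.03942253 -0.21091495] 0.0508942596537722
2405 [[0.5075, -0.137, 0.0362], [0.5086, -0.1355, 0.0379], [0.5101, -0.1338, 0.0419], [0.5172, -0.117, 0.0689], [0.5243, -0.1147, 0.099]]
2404 [[0.5745, -0.1384, 0.0364], [0.5748, -0.1368, 0.038], [0.5751, -0.135, 0.0417], [0.5821, -0.1182, 0.0686], [0.5911, -0.1162, 0.099]]
bar [[0.538, -0.1095, 0.0323], [0.5498, -0.0874, 0.0339], [0.5615, -0.0671, 0.0354]]
fence [[0.5772, -0.1095, 0.0219], [0.5913, -0.0841, 0.024], [0.6068, -0.0605, 0.0255]]
```

Call:
jog_arm(deltas=[[0, 0, 0.005, 0, 0, -0.003, 110], [0, 0, 0.004, 0, 0, 0, 120], [0, 0, 0, 0, 0, 0, 150], [0, 0, 0, 0, 0, 0, 255], [0, 0, 0, 0, 0, 0, 255], [0, 0, 0, 0, 0, 0, 255], [0, 0, 0, 0, 0, 0, 255]], force=15)

```text
time_s: 12.48
tcp_pos: [0.5503, -0.1272, 0.0104]
ee_rot: [[0.019, 1.0, 0.0], [1.0, -0.019, -0.0], [0.0, 0.0, -1.0]]
wrist_force: [-1.2, 1.3, 1.7]
width: 0.0235
grip_force: 15.0
```

Call:
jog_arm(deltas=[[0, 0.005, 0, 0, 0, 0, 255], [0, 0.005, 0, 0, 0, 0, 255], [0, 0.001, 0, 0, 0, 0, 255], [0, 0.001, 0, 0, 0, 0, 255], [0, 0, 0, 0, 0, 0, 255]])

```text
time_s: 12.9
tcp_pos: [0.5606, -0.1277, 0.0104]
ee_rot: [[0.02, 1.0, -0.003], [1.0, -0.02, 0.001], [0.001, -0.003, -1.0]]
wrist_force: [-6.2, 0.3, 8.4]
width: 0.024
grip_force: 15.0
```

Call:
jog_arm(deltas=[[0, 0.001, 0, 0, 0, 0, 255], [0, 0.001, 0, 0, 0, 0, 255], [0, 0, 0, 0, 0, 0, 255]])

```text
time_s: 13.15
tcp_pos: [0.5607, -0.1276, 0.0104]
ee_rot: [[0.02, 1.0, -0.007], [1.0, -0.02, 0.002], [0.002, -0.007, -1.0]]
wrist_force: [-12.4, 1.7, 15.6]
width: 0.0234
grip_force: 15.0
```

Run:
```python
from h import *
s=readout.state();print(s["tcp_pos"],s["ee_rot"][:,1],s["wrist_force"],s["moment"],s["width"])
```

```text
[ 0.56066737 -0.12763664  0.01038979] [ 0.99978107 -0.01985143 -0.00661286] [-12.41314194   1.7135504   15.63286499] [ 0.16137093  2.62111654 -0.01866991] 0.023402099351243294
```

Run:
```python
from h import *
im=vision.get_image("wrist");sd=vision.get_image("side")
w=wcloud(im);x,y,z=w[...,0],w[...,1],w[...,2]
k=(z>.029)&(z<.04)&(x>.54)&(x<.58)&(y<-.06)&(y>-.112)
for Y in(-.07,-.08,-.09,-.1,-.11):
    j=k&(abs(y-Y)<.004);f=(z>.02)&(z<.029)&(x>.568)&(x<.615)&(abs(y-Y)<.004);print(Y,np.percentile(w[j],[2,50,98],axis=0)[:,[0,2]].round(4).tolist(),np.percentile(x[f],[2,98]).round(4))
m=(y<-.1)&(y>-.16)&(z<.1)&(z>.02)
for lo,hi in((.5,.545),(.575,.63)):
    k=m&(x>lo)&(x<hi)&(z>.0265);print(k.sum(),np.percentile(w[k],[0,1,5,50,99],axis=0).round(4).tolist())
c=cv2.resize(sd["pixels"][180:260,210:310],None,fx=4.5,fy=4.5)[:360]
cv2.imwrite("pics/w5.png",np.hstack([cv2.resize(im["pixels"][40:290,130:400],None,fx=1.3,fy=1.44)[:360],c])[:,:800])
```

```text
-0.07 [[0.55, 0.03], [0.561, 0.0339], [0.5724, 0.0353]] [0.5777 0.6066]
-0.08 [[0.5495, 0.0328], [0.5609, 0.034], [0.5726, 0.0353]] [0.5776 0.6066]
-0.09 [[0.5497, 0.0327], [0.5611, 0.034], [0.5723, 0.0352]] [0.5777 0.6063]
-0.1 [[0.5494, 0.0327], [0.5609, 0.034], [0.5723, 0.0353]] [0.5775 0.6059]
-0.11 [[0.5492, 0.0328], [0.5607, 0.034], [0.5721, 0.0353]] [0.5774 0.6056]
1526 [[0.5334, -0.1381, 0.0277], [0.5342, -0.1358, 0.0306], [0.5354, -0.1341, 0.0351], [0.5414, -0.1172, 0.0657], [0.5449, -0.1153, 0.0991]]
1715 [[0.575, -0.1383, 0.0278], [0.5752, -0.137, 0.0299], [0.5758, -0.1348, 0.0349], [0.5802, -0.118, 0.0649], [0.5876, -0.1161, 0.0995]]
```

View pics/w5.png

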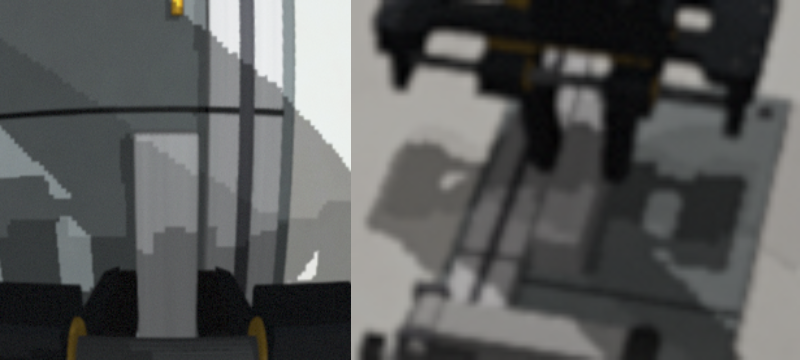

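The bar is still about 5 mm off the fence, and Fz is rising. The far fingertip is catching the fence edge, so I back off, regrip 3 mm higher and try again.

Call:
jog_arm(deltas=[[0, -0.003, 0, 0, 0, 0, 255], [0, -0.002, 0, 0, 0, 0, 255], [0, 0, 0, 0, 0, 0, 140], [0, 0, 0, 0, 0, 0, 140], [0, 0, -0.0035, 0, 0, 0, 140], [0, 0, 0, 0, 0, 0, 255], [0, 0, 0, 0, 0, 0, 255], [0, 0, 0, 0, 0, 0, 255], [0, 0, 0, 0, 0, 0, 255]])

```text
time_s: 14.0
tcp_pos: [0.5596, -0.1274, 0.0138]
ee_rot: [[0.019, 1.0, 0.0], [1.0, -0.019, -0.0], [-0.0, 0.0, -1.0]]
wrist_force: [0.4, 0.6, 0.6]
width: 0.0235
grip_force: 15.0
```

Call:
jog_arm(deltas=[[0, 0.002, 0, 0, 0, 0, 255], [0, 0.002, 0, 0, 0, 0, 255], [0, 0.001, 0, 0, 0, 0, 255], [0, 0, 0, 0, 0, 0, 255]])

```text
time_s: 14.33
tcp_pos: [0.5599, -0.1273, 0.0137]
ee_rot: [[0.02, 1.0, -0.008], [1.0, -0.02, 0.002], [0.002, -0.008, -1.0]]
wrist_force: [-13.0, 1.9, 16.4]
width: 0.0235
grip_force: 15.0
```

Still blocked at the same x even though I'm higher, so the fingertip isn't the cause. I'll release, rise clear and check whether the tool moves freely while looking at the bar.

Call:
jog_arm(deltas=[[0, -0.004, 0, 0, 0, 0, 255], [0, 0, 0, 0, 0, 0, 140], [0, 0, 0, 0, 0, 0, 140], [0, 0, -0.015, 0, 0, 0, 140], [0, 0, -0.015, 0, 0, 0, 140], [0, 0.006, 0, 0, 0, 0, 140], [0, 0.006, 0, 0, 0, 0, 140], [0, 0, 0, 0, 0, 0, 140]])

```text
time_s: 15.0
tcp_pos: [0.574, -0.1272, 0.0433]
ee_rot: [[0.018, 1.0, 0.001], [1.0, -0.018, -0.0], [-0.0, 0.001, -1.0]]
wrist_force: [-0.5, 0.1, 0.1]
width: 0.0396
grip_force: 0.0
```

Run:
```python
from h import *
s=readout.state();print(s["tcp_pos"],s["wrist_force"],s["moment"],s["qpos"],s["joint_torque"])
im=vision.get_image("wrist");w=wcloud(im);x,y,z=w[...,0],w[...,1],w[...,2]
for Y in np.arange(-.18,-.05,.02):
    j=(abs(y-Y)<.003)&(z<.045)
    print(round(Y,2),[(X,np.round(np.median(z[j&(abs(x-X)<.0008)]),4)) for X in(.545,.55,.565,.570,.572,.574,.576,.578,.58)])
cv2.imwrite("pics/w6.png",cv2.convertScaleAbs(cv2.resize(im["pixels"][60:240,180:360],(600,600),interpolation=2),alpha=1.6))
```

```text
[ 0.57399609 -0.12721314  0.04331557] [-0.48983925  0.1456213   0.09388522] [-0.0709074   0.10634404  0.02246907] [-0.20418835  0.72794525  0.47857166  1.83614265 -0.49741772  0.69747944
  0.54137056] [ 4.14985204e-01 -5.46446264e+01  1.01828510e+01 -1.61097014e+01
  3.06661462e-02  1.81565671e-01 -5.73616347e-02]
-0.18 [(0.545, np.float64(nan)), (0.55, np.float64(nan)), (0.565, np.float64(nan)), (0.57, np.float64(nan)), (0.572, np.float64(nan)), (0.574, np.float64(nan)), (0.576, np.float64(nan)), (0.578, np.float64(nan)), (0.58, np.float64(nan))]
-0.16 [(0.545, np.float64(nan)), (0.55, np.float64(0.0338)), (0.565, np.float64(0.0344)), (0.57, np.float64(0.0204)), (0.572, np.float64(0.0099)), (0.574, np.float64(0.0098)), (0.576, np.float64(0.0105)), (0.578, np.float64(0.0237)), (0.58, np.float64(0.0243))]
-0.14 [(0.545, np.float64(nan)), (0.55, np.float64(0.034)), (0.565, np.float64(0.0342)), (0.57, np.float64(0.0335)), (0.572, np.float64(0.0099)), (0.574, np.float64(0.0101)), (0.576, np.float64(0.0104)), (0.578, np.float64(0.0239)), (0.58, np.float64(0.0242))]
-0.12 [(0.545, np.float64(nan)), (0.55, np.float64(0.0341)), (0.565, np.float64(0.0339)), (0.57, np.float64(0.0337)), (0.572, np.float64(0.0099)), (0.574, np.float64(0.01)), (0.576, np.float64(0.0098)), (0.578, np.float64(0.0237)), (0.58, np.float64(0.0242))]
-0.1 [(0.545, np.float64(nan)), (0.55, np.float64(0.034)), (0.565, np.float64(0.034)), (0.57, np.float64(0.0342)), (0.572, np.float64(0.0099)), (0.574, np.float64(0.0101)), (0.576, np.float64(0.0101)), (0.578, np.float64(0.0231)), (0.58, np.float64(0.0237))]
-0.08 [(0.545, np.float64(nan)), (0.55, np.float64(0.0338)), (0.565, np.float64(0.0342)), (0.57, np.float64(0.034)), (0.572, np.float64(0.0111)), (0.574, np.float64(0.0101)), (0.576, np.float64(0.0097)), (0.578, np.float64(0.0233)), (0.58, np.float64(0.0241))]
-0.06 [(0.545, np.float64(0.0102)), (0.55, np.float64(0.0103)), (0.565, np.float64(0.0101)), (0.57, np.float64(0.01)), (0.572, np.float64(0.01)), (0.574, np.float64(0.0102)), (0.576, np.float64(0.0103)), (0.578, np.float64(0.017)), (0.58, np.float64(0.024))]
  return _methods._mean(a, axis=axis, dtype=dtype,
  ret = ret.dtype.type(ret / rcount)
```

View pics/w6.png

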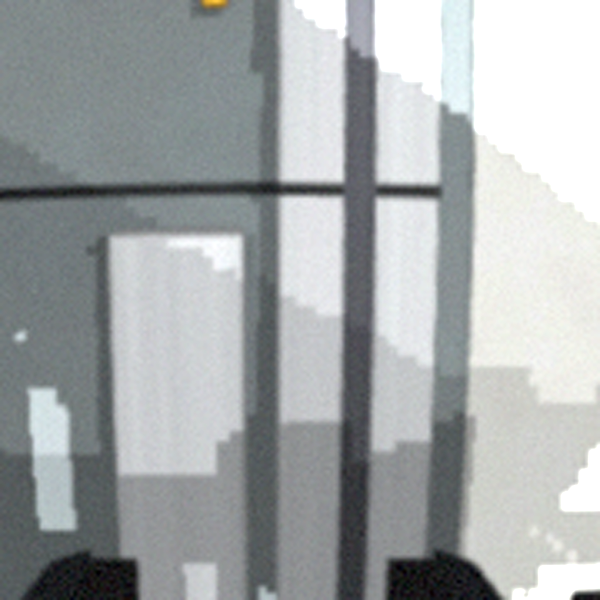

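The gap is empty, and the ~0.8 ratio of push to down-force says the high grip was tipping and jamming the bar against the plate. I'll push low on the near face with closed fingers instead.

Call:
jog_arm(deltas=[[0, -0.025, 0, 0, 0, 0, 255], [0, -0.025, 0, 0, 0, 0, 255], [0, 0, 0, 0, 0, 0, 255], [0, 0, 0, 0, 0, 0, 255], [0, 0, 0.02, 0, 0, 0, 255], [0, 0, 0.015, 0, 0, 0, 255], [0, 0, 0.008, 0, 0, 0, 255], [0, 0, 0, 0, 0, 0, 255]])

```text
time_s: 15.72
tcp_pos: [0.5219, -0.1263, -0.001]
ee_rot: [[0.019, 1.0, -0.002], [1.0, -0.019, 0.0], [0.0, -0.002, -1.0]]
wrist_force: [0.1, 0.4, -0.6]
width: 0.0006
grip_force: 0.0
```

Run:
```python
from h import *
s=readout.state();print(s["tcp_pos"],s["wrist_force"],s["width"])
im=vision.get_image("wrist");w=wcloud(im);x,y,z=w[...,0],w[...,1],w[...,2]
for a in(.014,.02,.03,.045):
    k=(z>a)&(z<a+.008)&(y>-.145)&(y<-.105)&(x<.5465)&(x>.49);print(a,k.sum(),np.percentile(w[k],[1,50,99],axis=0).round(4).tolist() if k.sum() else 0)
k=(z>.031)&(z<.037)&(x>.53)&(x<.575)&(y<-.07)&(y>-.1);print("bar",np.percentile(x[k],[1,99]))
```

```text
[ 0.521878   -0.12631499 -0.00097936] [ 0.13078109  0.35750584 -0.55710507] 0.0005691211550467872
0.014 178 [[0.5092, -0.1219, 0.015], [0.5227, -0.1163, 0.0196], [0.5465, -0.1116, 0.022]]
0.02 342 [[0.5082, -0.1171, 0.0203], [0.5222, -0.1161, 0.0244], [0.5464, -0.1136, 0.0279]]
0.03 483 [[0.5081, -0.1319, 0.0301], [0.5217, -0.1164, 0.0348], [0.5354, -0.1145, 0.0379]]
0.045 344 [[0.5109, -0.1172, 0.0451], [0.5234, -0.1163, 0.0496], [0.5325, -0.1144, 0.0529]]
bar [0.54711826 0.57057504]
```

Call:
jog_arm(deltas=[[0, 0.005, 0, 0, 0, 0, 255], [0, 0.004, 0, 0, 0, 0, 255], [0, 0.003, 0, 0, 0, 0, 255], [0, 0.002, 0, 0, 0, 0, 255], [0, 0.002, 0, 0, 0, 0, 255], [0, 0.001, 0, 0, 0, 0, 255], [0, 0, 0, 0, 0, 0, 255]])

```text
time_s: 16.35
tcp_pos: [0.5383, -0.1271, 0.0008]
ee_rot: [[0.019, 1.0, -0.002], [1.0, -0.019, 0.0], [0.0, -0.002, -1.0]]
wrist_force: [-4.5, 0.3, 5.7]
width: 0.0003
grip_force: 2.8
```

Call:
jog_arm(deltas=[[0, 0.001, 0, 0, 0, 0, 255], [0, 0.001, 0, 0, 0, 0, 255], [0, 0, 0, 0, 0, 0, 255]])

```text
time_s: 16.6
tcp_pos: [0.5383, -0.127, 0.0007]
ee_rot: [[0.02, 1.0, -0.005], [1.0, -0.02, 0.001], [0.001, -0.005, -1.0]]
wrist_force: [-9.8, 0.7, 11.1]
width: 0.0004
grip_force: 5.5
```

```bash
cat > bar.py <<'E'
from h import *
def gap(im,cl):
    w=cl(im);x,y,z=w[...,0],w[...,1],w[...,2]
    for Y in np.arange(-.18,.0,.02):
        j=(abs(y-Y)<.004)&(x>.535)&(x<.6)
        b=j&(z>.029)&(z<.0375)&(x<.59);f=j&(z>.02)&(z<.0275)&(x>.566);p=j&(z<.013)
        g=lambda m,q:np.percentile(x[m],q).round(4).tolist() if m.sum()>5 else None
        print(round(Y,2),"bar",g(b,[2,98]),"fence",g(f,[2]),"plate far",g(p,[99]))
    b=(z>.029)&(z<.0375)&(x>.535)&(x<.59)&(y<-.0)&(y>-.2);print("bar y",np.percentile(y[b],[.5,99.5]).round(4),np.median(z[b]))
if __name__=="__main__":
    s=readout.state();print(s["time_s"],s["tcp_pos"],s["ee_rot"][:,1],s["wrist_force"],s["moment"])
    import sys
    for n in sys.argv[1:]:gap(vision.get_image(n),wcloud if n=="wrist" else cloud)
E
python3 bar.py wrist top
```

```text
16.6 [ 0.53833409 -0.12702918  0.00066022] [ 0.99979229 -0.01970792 -0.00519287] [-9.83956544  0.68949299 11.09534685] [0.08650379 1.94051936 0.04569937]
-0.18 bar None fence None plate far [0.5491]
-0.16 bar None fence None plate far None
-0.14 bar None fence None plate far None
-0.12 bar [0.5355, 0.5745] fence [0.5795] plate far [0.5531]
-0.1 bar [0.5533, 0.5764] fence [0.5802] plate far [0.5533]
-0.08 bar [0.5537, 0.5765] fence [0.5804] plate far [0.5535]
-0.06 bar None fence [0.5776] plate far [0.5778]
-0.04 bar None fence [0.5781] plate far [0.5782]
-0.02 bar None fence [0.5785] plate far [0.5786]
bar y [-0.1176 -0.0037] 0.03389486459167729
-0.18 bar None fence [0.5827] plate far None
-0.16 bar None fence [0.5957] plate far None
-0.14 bar None fence None plate far None
-0.12 bar None fence None plate far None
-0.1 bar None fence None plate far None
-0.08 bar None fence None plate far None
-0.06 bar None fence None plate far None
-0.04 bar None fence [0.5798] plate far [0.5783]
-0.02 bar None fence [0.5694] plate far [0.5803]
bar y [-0.1864 -0.0017] 0.0335859762992757
```

The bar is flush: near face 0.5533 + 24 mm = fence face 0.577. Now I go around to its −y end.

Call:
jog_arm(deltas=[[0, -0.004, 0, 0, 0, 0, 255], [0, -0.005, 0, 0, 0, 0, 255], [0, -0.005, -0.005, 0, 0, 0, 255], [-0.03, 0, -0.006, 0, 0, 0, 255], [-0.03, 0, 0, 0, 0, 0, 255], [-0.022, 0, 0, 0, 0, 0, 255], [0, 0.02, 0, 0, 0, 0, 255], [0, 0.019, 0, 0, 0, 0, 255], [0, 0, 0, 0, 0, 0, 255]])

```text
time_s: 17.45
tcp_pos: [0.569, -0.2095, 0.0126]
ee_rot: [[0.018, 1.0, 0.005], [1.0, -0.018, -0.001], [-0.001, 0.005, -1.0]]
wrist_force: [0.4, 0.5, 0.4]
width: 0.0004
grip_force: 0.0
```

```bash
python3 bar.py wrist
```

```text
17.45 [ 0.56903732 -0.20952267  0.01263972] [ 0.99983289 -0.01754195  0.00514448] [0.42236694 0.49063931 0.43787192] [-0.03262305  0.06937704 -0.02479432]
-0.18 bar [0.5523, 0.575] fence [0.5765] plate far [0.5488]
-0.16 bar [0.5526, 0.5757] fence [0.5772] plate far [0.5491]
-0.14 bar [0.5531, 0.5754] fence [0.5769] plate far [0.5497]
-0.12 bar [0.5533, 0.5762] fence [0.5777] plate far [0.55]
-0.1 bar [0.5537, 0.5761] fence [0.5776] plate far [0.5505]
-0.08 bar [0.5537, 0.5762] fence [0.5784] plate far [0.5506]
-0.06 bar None fence None plate far None
-0.04 bar None fence None plate far None
-0.02 bar None fence None plate far None
bar y [-0.1997 -0.0837] 0.03396234760074078
```

Call:
jog_arm(deltas=[[0.003, -0.001, 0.001, 0, 0, 0, 255], [0, 0, 0, 0, 0, 0, 255], [0, 0, 0, 0, 0, 0, 255]])

```text
time_s: 17.75
tcp_pos: [0.5627, -0.2059, 0.0106]
ee_rot: [[0.019, 1.0, -0.001], [1.0, -0.019, 0.0], [0.0, -0.001, -1.0]]
wrist_force: [0.3, -0.2, -0.2]
width: 0.0005
grip_force: 0.0
```

Call:
jog_arm(deltas=[[0.004, 0.001, 0, 0, 0, 0, 255], [0.005, 0, 0, 0, 0, 0, 255], [0.006, 0, 0, 0, 0, 0, 255], [0.006, 0, 0, 0, 0, 0, 255], [0.006, 0, 0, 0, 0, 0, 255], [0.006, 0, 0, 0, 0, 0, 255], [0.006, 0, 0, 0, 0, 0, 255], [0.005, 0, 0, 0, 0, 0, 255], [0.003, 0, 0, 0, 0, 0, 255], [0, 0, 0, 0, 0, 0, 255]])

```text
time_s: 18.58
tcp_pos: [0.5656, -0.1587, 0.0107]
ee_rot: [[0.018, 1.0, -0.0], [1.0, -0.018, 0.0], [0.0, -0.0, -1.0]]
wrist_force: [-1.1, -1.5, 0.3]
width: 0.0009
grip_force: 0.7
```

```bash
python3 bar.py wrist side
```

```text
18.5833 [ 0.5655709  -0.15871797  0.01069088] [ 9.99832672e-01 -1.82897873e-02 -3.34868649e-04] [-1.07829371 -1.50468639  0.31158092] [-0.32851913  0.26707143  0.02373092]
-0.18 bar None fence None plate far None
-0.16 bar None fence [0.5822] plate far [0.5493]
-0.14 bar [0.553, 0.576] fence [0.5778] plate far [0.5504]
-0.12 bar [0.5533, 0.5761] fence [0.5778] plate far [0.5506]
-0.1 bar [0.5536, 0.5763] fence [0.5779] plate far [0.5507]
-0.08 bar [0.5543, 0.5769] fence [0.5786] plate far [0.5512]
-0.06 bar [0.5543, 0.5774] fence [0.579] plate far [0.5516]
-0.04 bar [0.5546, 0.5777] fence [0.5794] plate far [0.5518]
-0.02 bar None fence None plate far [0.5519]
bar y [-0.149  -0.0337] 0.03396373611028426
-0.18 bar None fence [0.5903] plate far [0.5558]
-0.16 bar None fence [0.5828] plate far [0.5549]
-0.14 bar [0.5521, 0.575] fence [0.5791] plate far [0.5522]
-0.12 bar [0.5527, 0.5749] fence [0.5794] plate far [0.551]
-0.1 bar [0.5533, 0.5738] fence [0.58] plate far [0.5528]
-0.08 bar [0.5541, 0.5763] fence [0.5804] plate far [0.5533]
-0.06 bar [0.5534, 0.5763] fence [0.5805] plate far [0.5523]
-0.04 bar [0.5537, 0.5756] fence [0.5807] plate far [0.5526]
-0.02 bar None fence None plate far None
bar y [-0.1495 -0.0262] 0.03390896380527959
```

Call:
jog_arm(deltas=[[0.0025, 0, 0, 0, 0, 0, 255], [0.0025, 0, 0, 0, 0, 0, 255], [0.0025, 0, 0, 0, 0, 0, 255], [0.0015, 0, 0, 0, 0, 0, 255], [0.0015, 0, 0, 0, 0, 0, 255], [0.0015, 0, 0, 0, 0, 0, 255]])

```text
time_s: 19.18
tcp_pos: [0.566, -0.1472, 0.0107]
ee_rot: [[0.019, 1.0, 0.0], [1.0, -0.019, 0.0], [0.0, 0.0, -1.0]]
wrist_force: [-0.3, -1.6, -1.1]
width: 0.0004
grip_force: 0.9
```

Call:
jog_arm(deltas=[[0.0012, 0, 0, 0, 0, 0, 255], [0.0012, 0, 0, 0, 0, 0, 255], [0.0012, 0, 0, 0, 0, 0, 255]])

```text
time_s: 19.43
tcp_pos: [0.566, -0.1437, 0.0107]
ee_rot: [[0.019, 1.0, 0.0], [1.0, -0.019, 0.0], [0.0, 0.0, -1.0]]
wrist_force: [0.1, -1.3, -0.2]
width: 0.0004
grip_force: 0.9
```

Call:
jog_arm(deltas=[[0.0012, 0, 0, 0, 0, 0, 255], [0.0012, 0, 0, 0, 0, 0, 255]])

```text
time_s: 19.6
tcp_pos: [0.5661, -0.1422, 0.0108]
ee_rot: [[0.019, 1.0, 0.0], [1.0, -0.019, -0.001], [-0.001, 0.0, -1.0]]
wrist_force: [-1.2, -4.3, -1.1]
width: 0.0002
grip_force: 2.7
```

Call:
jog_arm(deltas=[[0.001, 0, 0, 0, 0, 0, 255], [0, 0, 0, 0, 0, 0, 255]])

```text
time_s: 19.77
tcp_pos: [0.5661, -0.1422, 0.011]
ee_rot: [[0.02, 1.0, 0.001], [1.0, -0.02, -0.002], [-0.002, 0.001, -1.0]]
wrist_force: [-0.9, -4.8, -0.6]
width: 0.0007
grip_force: 2.7
```

Call:
jog_arm(deltas=[[0.001, 0, 0, 0, 0, 0, 255], [0.0005, 0, 0, 0, 0, 0, 255], [0, 0, 0, 0, 0, 0, 255]])

```text
time_s: 20.02
tcp_pos: [0.5661, -0.1421, 0.0111]
ee_rot: [[0.021, 1.0, 0.001], [1.0, -0.021, -0.004], [-0.004, 0.001, -1.0]]
wrist_force: [-0.9, -8.1, -0.8]
width: 0.0008
grip_force: 4.0
```

Call:
jog_arm(deltas=[[0.0007, 0, 0, 0, 0, 0, 255], [0, 0, 0, 0, 0, 0, 255], [0, 0, 0, 0, 0, 0, 255], [0, 0, 0, 0, 0, 0, 255], [0, 0, 0, 0, 0, 0, 255], [0, 0, 0, 0, 0, 0, 255], [0, 0, 0, 0, 0, 0, 255], [0, 0, 0, 0, 0, 0, 255]])

```text
time_s: 20.68
tcp_pos: [0.5661, -0.142, 0.0112]
ee_rot: [[0.021, 1.0, 0.001], [1.0, -0.021, -0.005], [-0.005, 0.001, -1.0]]
wrist_force: [-0.7, -9.7, -1.1]
width: 0.0003
grip_force: 4.6
```

```bash
python3 bar.py wrist
```

```text
20.6833 [ 0.56609844 -0.14203413  0.01120325] [ 0.99977226 -0.02129021  0.00146773] [-0.68469949 -9.74967586 -1.05025789] [-2.06367972  0.27152758  0.08773615]
-0.18 bar None fence None plate far None
-0.16 bar None fence None plate far None
-0.14 bar None fence [0.5823] plate far [0.5501]
-0.12 bar [0.5534, 0.5764] fence [0.5779] plate far [0.5505]
-0.1 bar [0.5538, 0.5768] fence [0.5785] plate far [0.5508]
-0.08 bar [0.554, 0.5765] fence [0.5782] plate far [0.5509]
-0.06 bar [0.5543, 0.5772] fence [0.579] plate far [0.5515]
-0.04 bar [0.5546, 0.5777] fence [0.5794] plate far [0.5518]
-0.02 bar [0.555, 0.578] fence [0.5797] plate far [0.5522]
bar y [-0.1321 -0.017 ] 0.034212811015141904
```

Pressed at 9.7 N for over 0.5 s, with the bar parallel to and flush on the fence. Now I relieve the press, retreat and go back to the knob.

Call:
jog_arm(deltas=[[-0.001, 0, 0, 0, 0, 0, 255], [-0.0015, 0, 0, 0, 0, 0, 255], [-0.003, 0, 0, 0, 0, 0, 255], [-0.015, 0, 0, 0, 0, 0, 255], [0, 0, -0.03, 0, 0, 0, 200], [0, 0, -0.04, 0, 0, 0, 120], [0, -0.02, -0.03, 0, 0, -0.12, 110], [0, 0, 0, 0, 0, -0.12, 110], [0, 0, 0, 0, 0, -0.12, 110], [0, 0, 0, 0, 0, -0.12, 110]])

```text
time_s: 21.57
tcp_pos: [0.5462, -0.1571, 0.1116]
ee_rot: [[-0.451, 0.892, 0.001], [0.892, 0.451, 0.001], [0.001, 0.002, -1.0]]
wrist_force: [1.2, -0.2, -0.1]
width: 0.0386
grip_force: 0.0
```

Call:
jog_arm(deltas=[[0, 0, 0, 0, 0, -0.12, 110], [0, 0, 0, 0, 0, -0.12, 110], [0, 0, 0, 0, 0, -0.12, 110], [0, 0, 0, 0, 0, -0.12, 110], [0, 0, 0, 0, 0, -0.12, 110], [0, 0, 0, 0, 0, -0.12, 110], [0, 0, 0, 0, 0, -0.12, 110], [0, 0, 0, 0, 0, -0.12, 110], [0, 0, 0, 0, 0, -0.12, 110], [0, 0, 0, 0, 0, 0, 110]])

```text
time_s: 22.4
tcp_pos: [0.5458, -0.1576, 0.1109]
ee_rot: [[-1.0, 0.025, 0.0], [0.025, 1.0, 0.001], [-0.0, 0.001, -1.0]]
wrist_force: [0.3, 0.2, 0.1]
width: 0.0505
grip_force: 0.0
```

Run:
```python
from h import *
s=readout.state();R=s["ee_rot"];print(s["tcp_pos"],R[:,1],s["wrist_force"])
d=R.T@(np.array([.5045,.0084,.12])-s["tcp_pos"]);print(d)
```

```text
[ 0.54583837 -0.15761731  0.11091304] [0.02499247 0.99968676 0.00132558] [0.33700991 0.15299506 0.12321765]
[ 0.04547325  0.16494421 -0.00887549]
```

Call:
jog_arm(deltas=[[0.009, 0.033, 0, 0, 0, -0.007, 110], [0.009, 0.033, 0, 0, 0, 0, 110], [0.009, 0.033, 0, 0, 0, 0, 110], [0.009, 0.033, 0, 0, 0, 0, 110], [0.009, 0.032, 0, 0, 0, 0, 110], [0, 0, 0, 0, 0, 0, 110], [0, 0, 0, 0, 0, 0, 110]])

```text
time_s: 22.98
tcp_pos: [0.5043, 0.0094, 0.1108]
ee_rot: [[-1.0, 0.021, -0.0], [0.021, 1.0, 0.001], [0.0, 0.001, -1.0]]
wrist_force: [-0.5, -1.7, -0.2]
width: 0.0502
grip_force: 0.0
```

```bash
python3 - <<'E'
from h import *
s=readout.state();R=s["ee_rot"];print(s["tcp_pos"],R[:,1])
im=vision.get_image("wrist");w=wcloud(im);x,y,z=w[...,0],w[...,1],w[...,2]
m=(x>.48)&(x<.52)&(abs(y)<.04)&(z>.045)&(z<.065);print(m.sum(),np.percentile(w[m],[1,50,99],axis=0).round(4).tolist())
m&=x<.505;print(m.sum(),np.percentile(w[m],[1,50,99],axis=0).round(4).tolist())
E
python3 bar.py wrist
```

```text
[0.50428768 0.00941071 0.11084677] [0.02120473 0.99977431 0.00130155]
889 [[0.496, -0.0022, 0.0501], [0.5053, 0.0092, 0.0555], [0.5196, 0.0209, 0.0585]]
433 [[0.4959, -0.0022, 0.0501], [0.4996, 0.0094, 0.0564], [0.5047, 0.021, 0.0587]]
23.0333 [0.50475724 0.00739958 0.11091931] [2.34780077e-02 9.99724303e-01 3.18262601e-04] [ 0.69155927 -1.18892894  0.29006352] [-0.02176507 -0.03255529  0.00159652]
-0.18 bar None fence None plate far [0.5494]
-0.16 bar None fence None plate far [0.5502]
-0.14 bar None fence None plate far [0.5509]
-0.12 bar None fence None plate far [0.5513]
-0.1 bar None fence None plate far [0.5537]
-0.08 bar [0.5528, 0.5602] fence None plate far [0.5546]
-0.06 bar None fence None plate far [0.5423]
-0.04 bar [0.5685, 0.5768] fence [0.5832] plate far [0.5544]
-0.02 bar [0.5546, 0.5767] fence [0.5834] plate far [0.5548]
bar y [-0.0935 -0.0039] 0.033743773082300525
```

Call:
jog_arm(deltas=[[0, 0.001, 0.03, 0, 0, -0.004, 110], [0, 0, 0.03, 0, 0, 0, 110], [0, 0, 0.02, 0, 0, 0, 120], [0, 0, 0.01, 0, 0, 0, 120], [0, 0, 0.005, 0, 0, 0, 130], [0, 0, 0, 0, 0, 0, 130]])

```text
time_s: 23.58
tcp_pos: [0.5046, 0.0066, 0.0153]
ee_rot: [[-1.0, 0.021, -0.001], [0.021, 1.0, -0.0], [0.001, -0.0, -1.0]]
wrist_force: [-0.1, 0.2, 0.7]
width: 0.0434
grip_force: 0.0
```

Call:
jog_arm(deltas=[[0, 0, 0, 0, 0, 0, 255], [0, 0, 0, 0, 0, 0, 255], [0, 0, 0, 0, 0, 0, 255], [0, 0, 0, 0, 0, 0, 255]], force=12)

```text
time_s: 23.92
tcp_pos: [0.5057, 0.0084, 0.0167]
ee_rot: [[-1.0, 0.018, 0.002], [0.018, 1.0, 0.001], [-0.002, 0.001, -1.0]]
wrist_force: [0.0, 2.8, 3.7]
width: 0.024
grip_force: 12.0
```

Call:
jog_arm(deltas=[[0, 0.0008, -0.002, 0, 0, 0, 255], [0, 0, -0.004, 0, 0, 0, 255], [-0.0005, 0, -0.004, 0, 0, 0, 255], [-0.0015, 0, -0.0099, 0, 0, 0, 255], [-0.0041, 0, -0.0144, 0, 0, 0, 255], [-0.0061, 0, -0.0136, 0, 0, 0, 255], [0, 0, 0, 0, 0, 0, 255]])

```text
time_s: 24.5
tcp_pos: [0.5169, 0.0083, 0.0659]
ee_rot: [[-1.0, 0.019, -0.001], [0.019, 1.0, 0.0], [0.001, 0.0, -1.0]]
wrist_force: [-3.4, 1.7, 1.6]
width: 0.0239
grip_force: 12.0
```

Call:
jog_arm(deltas=[[-0.0082, 0, -0.0116, 0, 0, 0, 255], [-0.0099, 0, -0.0105, 0, 0, 0, 255], [-0.0115, 0, -0.009, 0, 0, 0, 255], [-0.0128, 0, -0.0074, 0, 0, 0, 255], [-0.0139, 0, -0.0055, 0, 0, 0, 255], [-0.0145, 0, -0.0036, 0, 0, 0, 255], [-0.0149, 0, -0.0015, 0, 0, 0, 255], [0, 0, 0, 0, 0, 0, 255]])

```text
time_s: 25.17
tcp_pos: [0.6049, 0.0067, 0.1141]
ee_rot: [[-1.0, 0.019, 0.003], [0.019, 1.0, 0.0], [-0.003, 0.0, -1.0]]
wrist_force: [-0.9, 0.2, 11.1]
width: 0.0239
grip_force: 12.0
```

Call:
jog_arm(deltas=[[-0.015, 0, -0.0008, 0, 0, 0, 255], [-0.0147, 0, 0.0025, 0, 0, 0, 255], [-0.012, 0, 0.0045, 0, 0, 0, 255], [-0.006, 0, 0.003, 0, 0, 0, 255], [-0.003, 0, 0.0015, 0, 0, 0, 255], [0, 0, 0, 0, 0, 0, 255]])

```text
time_s: 25.67
tcp_pos: [0.6538, 0.0058, 0.1021]
ee_rot: [[-1.0, 0.019, 0.001], [0.019, 1.0, 0.0], [-0.001, 0.0, -1.0]]
wrist_force: [1.7, 1.8, 3.8]
width: 0.0238
grip_force: 12.0
```

Call:
jog_arm(deltas=[[-0.003, 0, 0.002, 0, 0, 0, 255], [-0.0025, 0, 0.0018, 0, 0, 0, 255], [-0.001, 0, 0.0007, 0, 0, 0, 255], [0, 0, 0, 0, 0, 0, 255]])

```text
time_s: 26.0
tcp_pos: [0.6605, 0.0057, 0.0979]
ee_rot: [[-1.0, 0.019, 0.002], [0.019, 1.0, 0.0], [-0.002, 0.0, -1.0]]
wrist_force: [2.8, -0.0, 4.2]
width: 0.0241
grip_force: 12.0
```

Call:
jog_arm(deltas=[[-0.0015, 0, 0.001, 0, 0, 0, 255], [0, 0, 0, 0, 0, 0, 255]])

```text
time_s: 26.17
tcp_pos: [0.6619, 0.0057, 0.0969]
ee_rot: [[-1.0, 0.019, 0.001], [0.019, 1.0, 0.0], [-0.001, 0.0, -1.0]]
wrist_force: [2.4, 2.4, 3.3]
width: 0.0235
grip_force: 12.0
```

Call:
jog_arm(deltas=[[-0.0015, 0, 0.001, 0, 0, 0, 255], [-0.001, 0, 0.0008, 0, 0, 0, 255], [0, 0, 0, 0, 0, 0, 255]])

```text
time_s: 26.42
tcp_pos: [0.6644, 0.0056, 0.095]
ee_rot: [[-1.0, 0.019, 0.001], [0.019, 1.0, 0.0], [-0.001, 0.0, -1.0]]
wrist_force: [3.3, 1.9, 4.7]
width: 0.0238
grip_force: 12.0
```

Call:
jog_arm(deltas=[[-0.001, 0, 0.0008, 0, 0, 0, 255], [0, 0, 0, 0, 0, 0, 255]])

```text
time_s: 26.58
tcp_pos: [0.6654, 0.0056, 0.0942]
ee_rot: [[-1.0, 0.019, 0.001], [0.019, 1.0, 0.0], [-0.001, 0.0, -1.0]]
wrist_force: [3.2, 1.2, 4.2]
width: 0.0233
grip_force: 12.0
```

Call:
jog_arm(deltas=[[-0.001, 0, 0.0008, 0, 0, 0, 255], [-0.001, 0, 0.0008, 0, 0, 0, 255], [0, 0, 0, 0, 0, 0, 255]])

```text
time_s: 26.83
tcp_pos: [0.6662, 0.0056, 0.0934]
ee_rot: [[-1.0, 0.019, -0.001], [0.019, 1.0, 0.0], [0.001, 0.0, -1.0]]
wrist_force: [-2.2, 2.3, 13.4]
width: 0.0242
grip_force: 12.0
```

End stop reached, with about 10 N tangential force. Release, rise and inspect.

Call:
jog_arm(deltas=[[0.0005, 0, -0.0005, 0, 0, 0, 255], [0, 0, 0, 0, 0, 0, 120], [0, 0, 0, 0, 0, 0, 120], [0, 0, 0, 0, 0, 0, 110], [0, 0, -0.02, 0, 0, 0, 110], [0, 0, -0.04, 0, 0, 0, 110], [0, 0, -0.04, 0, 0, 0, 110], [0, 0.04, -0.02, 0, 0, 0, 110], [0, 0.04, 0, 0, 0, 0, 110], [0, 0.04, 0, 0, 0, 0, 110]])

```text
time_s: 27.67
tcp_pos: [0.6691, 0.1227, 0.213]
ee_rot: [[-1.0, 0.022, 0.002], [0.022, 1.0, -0.0], [-0.002, -0.0, -1.0]]
wrist_force: [0.4, 0.6, -0.5]
width: 0.0506
grip_force: 0.0
```

Call:
jog_arm(deltas=[[0, 0.04, 0, 0, 0, 0, 110], [0, 0.04, 0, 0, 0, 0, 110], [0, 0, 0, 0, 0, 0, 110]])

```text
time_s: 27.92
tcp_pos: [0.667, 0.2147, 0.2101]
ee_rot: [[-1.0, 0.007, -0.003], [0.007, 1.0, 0.006], [0.003, 0.006, -1.0]]
wrist_force: [-1.6, 1.7, -0.0]
width: 0.0503
grip_force: 0.0
```

```bash
python3 bar.py top side
python3 - <<'E'
from h import *
ims=[vision.get_image("top"),vision.get_image("side")]
for im in ims:
    w=cloud(im);x,y,z=w[...,0],w[...,1],w[...,2]
    m=(x>.63)&(x<.7)&(abs(y-.005)<.03)&(z>.115)&(z<.16);print("knob",m.sum(),np.percentile(w[m],[2,50,98],axis=0).round(4).tolist() if m.sum() else 0)
    b=(z>.03)&(z<.0375)&(x>.53)&(x<.572)&(y<.03)&(y>-.2);print(cv2.minAreaRect((w[b][:,:2]*1000).astype(np.float32)))
c=[cv2.resize(ims[0]["pixels"][140:250,130:290],(400,275),interpolation=2),cv2.resize(ims[1]["pixels"][180:290,190:350],(400,275),interpolation=2)]
cv2.imwrite("pics/z.png",cv2.convertScaleAbs(np.hstack(c),alpha=1.5))
E
```

```text
27.9167 [0.66701964 0.21472663 0.21012469] [0.00705894 0.99995442 0.0064285 ] [-1.61766506  1.68645957 -0.03671171] [0.10025266 0.09929004 0.00450563]
-0.18 bar None fence [0.5773] plate far [0.5756]
-0.16 bar None fence [0.5792] plate far [0.5777]
-0.14 bar None fence [0.5789] plate far [0.5772]
-0.12 bar [0.5552, 0.5781] fence [0.5808] plate far [0.5537]
-0.1 bar [0.555, 0.5778] fence [0.5806] plate far [0.5534]
-0.08 bar [0.5569, 0.5775] fence [0.5803] plate far [0.5531]
-0.06 bar [0.5566, 0.5773] fence [0.58] plate far [0.5552]
-0.04 bar [0.5564, 0.5792] fence [0.5819] plate far [0.5549]
-0.02 bar [0.5562, 0.5788] fence [0.5816] plate far [0.5545]
bar y [-0.1318 -0.0037] 0.03398542298518997
-0.18 bar None fence [0.5756] plate far [0.576]
-0.16 bar None fence [0.5757] plate far [0.5753]
-0.14 bar None fence [0.5778] plate far [0.5526]
-0.12 bar [0.5526, 0.5727] fence [0.5787] plate far [0.5527]
-0.1 bar [0.5532, 0.5753] fence [0.5802] plate far [0.552]
-0.08 bar [0.5532, 0.5759] fence [0.5801] plate far [0.5533]
-0.06 bar [0.5532, 0.5758] fence [0.5807] plate far [0.5522]
-0.04 bar [0.554, 0.5769] fence [0.5803] plate far [0.5539]
-0.02 bar [0.5543, 0.5777] fence [0.5807] plate far [0.5543]
bar y [-0.1293 -0.0013] 0.03388204438807585
knob 149 [[0.647, -0.0068, 0.1164], [0.659, 0.0056, 0.1343], [0.6715, 0.016, 0.1401]]
((563.3074951171875, -72.56864929199219), (118.85020446777344, 16.777833938598633), 89.71736907958984)
knob 172 [[0.6454, -0.004, 0.1155], [0.6561, 0.0114, 0.1306], [0.6692, 0.0196, 0.1398]]
((562.4502563476562, -69.1241683959961), (119.7656478881836, 19.945117950439453), 89.2290267944336)
```

View pics/z.png

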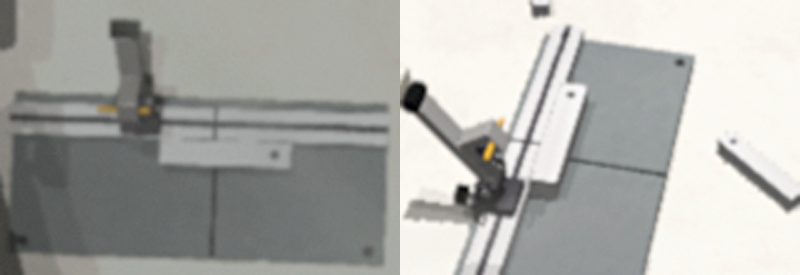

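The final view shows the stop fully back (crop left at (125,30)), the bar tight on the fence at (160–292, 140–168) and the robot clear. Handing in.

```bash
python3 -c "
from station import order
print(order.sign_off())"
```

```text
the job is handed in; nothing more can be done
None
```

The job is handed in at about 28 s: stop down to home, bar flush on the fence and pressed on the screw at 9.7 N for over half a second, stop back up on its end stop; my first grip on the bar jammed (up to 16 N) and I re-did it by pushing, and I checked flushness and the bar's position after the flip-up by camera only (about 2 mm).

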